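Fetch the check weight from behind the reagent bottles and restock the board

ROBOT

A 6-joint arm with a two-finger parallel gripper is mounted at the origin on the work surface. World frame = base frame: x ahead of the robot, y to its left, z up, the work surface at z = 0. Lengths are in mm, angles in rad, forces in N, time in s.
With the tool pointing down it reaches from about 350 to 875 mm from the base axis. Payload 4.2 kg.
Tool frame: the origin (TCP) lies between the finger pads; the fingertips stand 19 mm ahead of it and the grasp point (between the pads) is the TCP; y points along the fingers, z is the direction in which the jaws open and shut, and the axes are right-handed (so a half turn about y gives the same grasp; the last joint's range is limited). The gripper opens to 85 mm and grips with 20 to 120 N. Pads are 22 mm wide; open, the fingers measure 114 mm over their backs; the gripper's body (76 mm by 85 mm) begins 54 mm behind the grasp point. The pads swing forward as they close: fully open they stand 13 mm farther back than shut.
Start: joints at [1.446, 0.385, 0.008, 0, -1.194, -0.259], TCP at [233.996, 579.521, 250.312] pointing down, gripper open.
Joint ranges: [-3.14, 3.14], [-1.21, 2.06], [-1.07, 1.41], [-3.16, 2.05], [-2.99, -0.16], [-3.1, 3.1]. Speed limits (rad/s): [2.79, 2.79, 3.14, 3.14, 3.14, 3.14].

INTERFACE

Orientations are given as a unit quaternion [x, y, z, w].
In Python, from bench import arm gives the robot as it stands.
- The arm moves only by the shell command python3 -m inch 'ROWS'. ROWS is JSON, a list of rows, each a list of 7 numbers: the opening, from 0 (shut) to 1 (fully open), then the shift along the tool's x, y, z in cm, then the turn, a rotation vector about the tool's x, y, z in degrees. A call has 1 to 20 rows; each row is the pose to reach, as a shift and turn from the pose commanded when the call began, along the tool's axes at that moment; what a row does not reach only later rows make up. A row lasts 1/12 s, in which the tool goes at most 41.7 mm and 7.16 degrees, less where a joint would pass 70% of its speed; a pose out of reach is approached as far as the arm can. A call with a gripper value outside its range is refused whole. The fingers move at their own pace and stop on an object; the grip force is fixed at half the most. Time passes only in rows, so rows that repeat a pose let the fingers close. It gives the time, the measured TCP pose, the force and the opening at its end, in the units of the state.
- arm.read_state(): the state, without advancing time (a new reading comes with each control period).
- arm.get_image(name): name is "side" or "top" or "wrist"; returns the picture (480x640x3 uint8, red, green, blue); there is no depth.
- arm.camera_params(name): a dict with "fx", "fy", "cx", "cy" (pixels), "D" ([k1, k2, p1, p2, k3] as OpenCV has them; the pictures are not rectified), "rvec" (rotation vector, rad) and "tvec" (3), from world to camera coordinates, as OpenCV has them. Camera axes: x right, y down, z forward; pixel columns grow to the right and rows downward; lengths in mm; the calibration is good to about 2 mm. A picture is of the moment at which its call begins: read the wrist's pose just before it. camera_params takes no time and is no camera call; for the wrist camera it gives the pose at the moment of the call.
- arm.job_done(): hands the job in, once; it reports no verdict.
Trained networks look in the newest picture that a camera, given by its name, has taken for a name from the list of things; names that differ only in an ending like _2 or _b are one class to them, and where a whole thing is asked for, a point or a joint stands for the part that bears it (a point fixed in the world has none). Each returns a list of dicts, best first, with "conf" (0 to 1); they miss things now and then, are a little off and sometimes report something else, mostly with a low value. They report only what shows in the picture. A call takes as long as a camera call. They do not tell look-alikes from the thing itself.
- arm.masks_of(label, camera): "mask" (480x640 bool, what is visible of it) and "extent" ([left, top, width, height] in pixels, round what is visible of it).
The state is a dict: "clock": time; "joints": joint angles; "joint_vel": joint speeds; "joint_efforts": joint torques, N m; "position": TCP position; "ee_rot": TCP orientation; "contact_force": force on the tool from outside, world axes, zero at the start; "wrist_torque": the same for the moment, N m; "gripper_width": finger opening in mm.
Only numpy, scipy, OpenCV 4.12 (cv2) and the standard library are available. Lean on these libraries where they do the work, as an engineer would, in place of code of your own. Each camera call takes 0.05 s, during which the arm holds its last target.

TASK

The brass check weight is boxed in on the grey storage board by the flask and the two bottles. First stand all three of them upright on the white side tray, without disturbing the glass beaker already standing there; then set the weight down gently, upright, on the middle of the balance pan, and only after that put the flask and both bottles back, each upright inside the rim of its own holder.

Things in the scene. Friction and masses are not known exactly. Their poses are not given: they have to be found in the camera images.
- flask: White plastic conical flask with a black stopper, loose, about 0.22 kg, round: base 72 mm across, cone narrowing to a plain round neck 36 mm across between 98 and 140 mm above its underside, stopper 29 mm across up to 152 mm. Lift by the neck at about 128 mm. Origin: centre of the underside, z up. Starts in the large round holder.
- square_bottle: White square plastic bottle with a round grey cap, loose, about 0.25 kg: body 54 x 54 mm (sides along its x and y) up to 86 mm, sloping shoulder to 98 mm, cap 32 mm across from 102 to 132 mm above its underside. Lift by the cap at about 121 mm. Origin: centre of the underside, z up. Starts in the square holder, within a few degrees of square with it.
- round_bottle: Small round amber bottle with a black cap, loose, about 0.20 kg: body 56 mm across up to 60 mm, shoulder to 72 mm, cap 30 mm across from 76 to 106 mm above its underside. Lift by the cap at about 96 mm. Origin: centre of the underside, z up. Starts in the small round holder.
- weight: Brass check weight, loose, 0.25 kg: cylinder 34 mm across, 34 mm high, knob 20 mm across on top (52 mm in all). Origin: centre of the underside, z up. Stands on the bare board, its centre 30 to 40 mm from the board's back wall, 40 mm high: no room for a finger behind it. Once cleared, grip its body 24 mm up, fingers closing along the wall, i.e. along the holders' y axes (to 0.1 rad).
- large_holder: fixed; black round shallow dish on the storage board for the flask: 94 mm outside, 88 mm inside, rim 8 mm high, floor 3 mm thick. Origin: centre of the underside, z up. The seated flask's underside is 3 mm above this origin.
- square_holder: fixed; black square shallow dish on the storage board for the square bottle: 76 mm outside, 70 mm inside, sides along its x and y, rim 8 mm high, floor 3 mm thick. Origin: centre of the underside, z up. The bottle goes in square with it (any quarter turn), underside 3 mm above this origin.
- small_holder: fixed; black round shallow dish on the storage board for the round bottle: 78 mm outside, 72 mm inside, rim 8 mm high, floor 3 mm thick. Origin: centre of the underside, z up. The seated bottle's underside is 3 mm above this origin.
- tray: fixed; empty-floored white side tray 200 mm (its x) by 240 mm (its y), rim 12 mm high and 4 mm thick, floor 4 mm thick. Origin: centre of its underside, so things stand 4 mm above it. The beaker stands near its +x +y corner; the other three quarters, about 50 mm (x) and 62 mm (y) from the centre, are free.
- pan (a point): Centre of the top face of the balance's round steel pan, 110 mm across, 68 mm above the bench, fixed and rigid. The white balance under it is 200 x 200 mm and 56 mm high; the pan centre is 35 mm from the middle of the balance, on the side away from its screen (+x of this point points away from the screen).
- beaker: Bystander: empty glass beaker, loose, 52 mm across and 60 mm high, standing in the tray near its +x +y corner. Origin: centre of the underside. Leave it standing where it is.
Not all that is in view belongs to the job. Several things have the shape of the round_bottle; the one meant has the colours described above. There is more than one size of the weight; the one meant has the size given above.

How it is judged:
By the outcome, as a careful person would: the job done as asked, in the order asked, and still so for the second after the job is handed in, with the robot touching nothing.
It also fails if it takes over 144 s, if anything falls off the work surface, if the arm or the gripper's body presses on something with over 40 N, if the wrist force passes 120 N, or if a joint passes its speed limit or range.

## Working session

There is one attempt and no reset: what is moved stays moved. The work goes in short steps, Python scripts to look and compute and a shell command to move; the robot and the scene stay as the last step left them, time stands still between calls to the robot, and variables do not carry over. Pictures are saved under pics/ and viewed, and the job is handed in when it is done.

```bash
ls; mkdir -p pics
python3 - <<'E'
from bench import arm
import cv2
s=arm.read_state(); print(s)
for n in ["side","top","wrist"]:
    im=arm.get_image(n); cv2.imwrite(f"pics/{n}0.png",im[:,:,::-1]); p=arm.camera_params(n); print(n,p)
E
```

```text
pics
{'clock': 0.0, 'joints': array([ 1.44560822e+00,  3.85585009e-01,  6.59728049e-03, -5.17691416e-04,
       -1.19401806e+00, -2.58603850e-01]), 'joint_vel': array([ 0.0006763 ,  0.00091737, -0.00051799,  0.00073312, -0.00078308,
       -0.00146657]), 'joint_efforts': array([ 1.10946810e-03, -3.92283905e+01,  1.88398468e+01,  4.18609142e+00,
       -4.64784389e-03, -8.67514807e-07]), 'position': array([233.79288491, 579.02175567, 249.19043317]), 'ee_rot': array([-0.13480823, -0.69332332,  0.69490485,  0.13504357]), 'contact_force': array([-0.1574938 ,  0.57879294,  0.51907681]), 'wrist_torque': array([-0.01009827, -0.00360541, -0.03930628]), 'gripper_width': 85.12196237060893}
side {'fx': 599.0612438931646, 'fy': 599.0612438931646, 'cx': 322.7064128722459, 'cy': 241.6539611914497, 'D': array([-0.19538306,  0.        ,  0.        ,  0.        ,  0.        ]), 'rvec': array([ 2.2171039 , -0.08292904,  0.04727323]), 'tvec': array([-476.88522338,   91.74070421, 1168.84130915])}
top {'fx': 451.3905823817892, 'fy': 451.3905823817892, 'cx': 318.35225424272596, 'cy': 241.30537872427723, 'D': array([-0.01785062,  0.        ,  0.        ,  0.        ,  0.        ]), 'rvec': array([ 2.12747023, -2.11346897,  0.12749126]), 'tvec': array([ 15.55108708, 477.2397675 , 792.90620592])}
wrist {'fx': 432.1662625920709, 'fy': 432.1662625920709, 'cx': 316.245613464902, 'cy': 242.0475980988966, 'D': array([-0.10479692,  0.        ,  0.        ,  0.        ,  0.        ]), 'rvec': array([-1.65424065,  2.45093334,  0.35654326]), 'tvec': array([625.4530594 , -37.78574718, 380.37510033])}
```

View pics/side0.png

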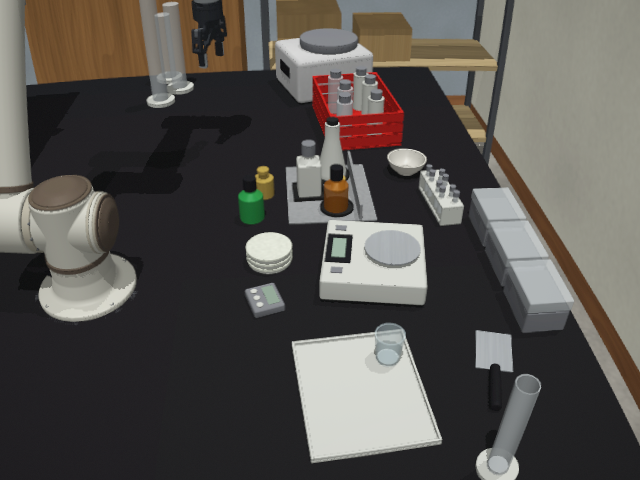

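View pics/top0.png

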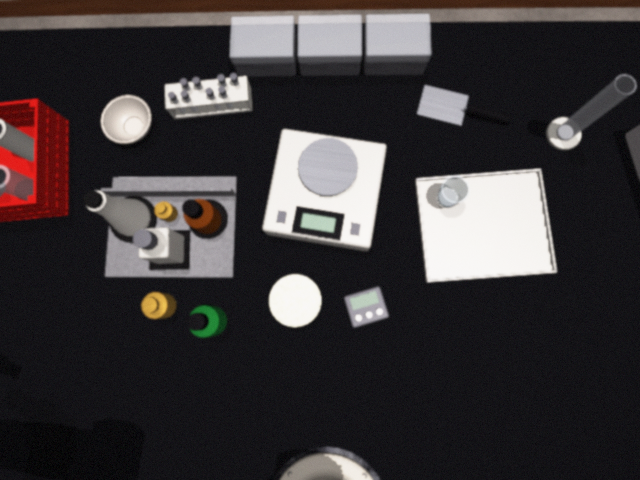

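View pics/wrist0.png

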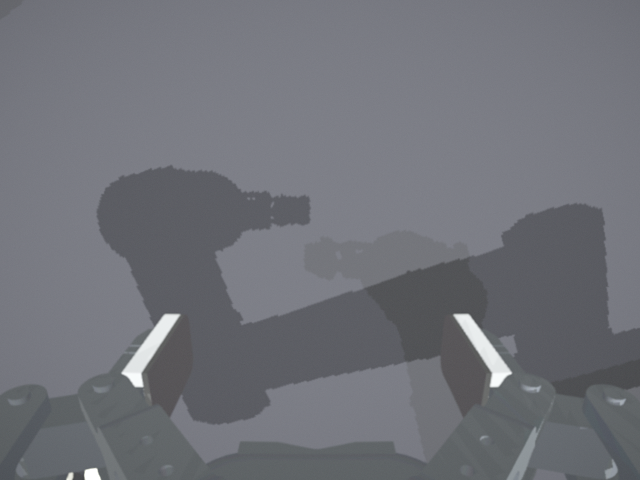

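Top: flask (130,213), square bottle (162,245), amber bottle (203,217), weight on the board (165,210). The look-alikes are a green bottle (207,321) and a second brass piece off the board (157,305). Tray with beaker at (487,225), balance pan at (328,167). Next I'll check close crops.

```bash
cat > h.py <<'E'
import numpy as np, cv2
from bench import arm
from scipy.spatial.transform import Rotation as R
def cam(n):
    p=arm.camera_params(n); K=np.array([[p['fx'],0,p['cx']],[0,p['fy'],p['cy']],[0,0,1]]); return K,np.array(p['D']),np.array(p['rvec']),np.array(p['tvec'])
def proj(c,P):
    K,D,r,t=c; return cv2.projectPoints(np.array(P,float).reshape(-1,1,3),r,t,K,D)[0].reshape(-1,2)
def ray(c,uv):
    K,D,r,t=c; x=cv2.undistortPoints(np.array(uv,float).reshape(-1,1,2),K,D).reshape(-1,2)
    Rm=cv2.Rodrigues(r)[0]; d=np.c_[x,np.ones(len(x))]@Rm; o=-Rm.T@t; return o,d
def onz(c,uv,z):
    o,d=ray(c,uv); return o+d*((z-o[2])/d[:,2])[:,None]
def crop(im,x,y,w,h,s):
    return cv2.resize(im[y:y+h,x:x+w],None,fx=s,fy=s,interpolation=cv2.INTER_CUBIC)
E
python3 - <<'E'
from h import *
t=cv2.imread('pics/top0.png'); s=cv2.imread('pics/side0.png')
cv2.imwrite('pics/c_top.png',crop(t,80,165,170,180,4)[:600]); cv2.imwrite('pics/c_side.png',crop(s,230,110,160,120,5))
cv2.imwrite('pics/c_top2.png',crop(t,255,120,140,140,4)); cv2.imwrite('pics/c_top3.png',crop(t,405,160,160,130,5)[:600])
E
```

```text
(no output)
```

View pics/c_top.png

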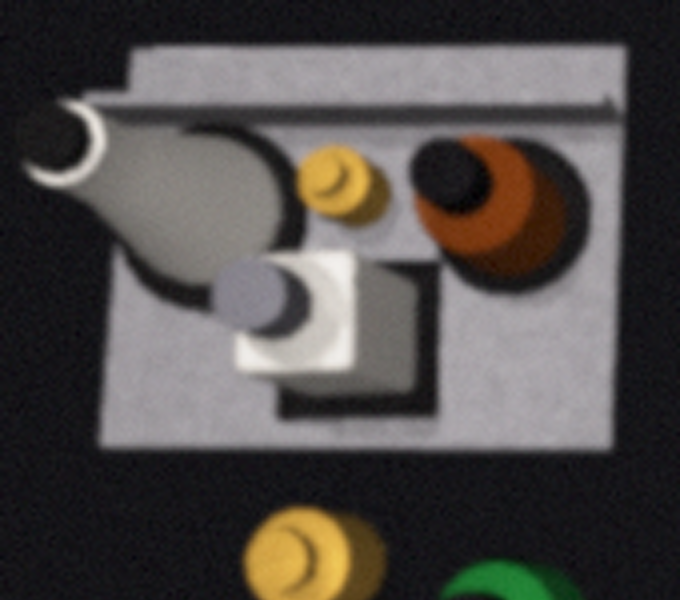

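View pics/c_side.png

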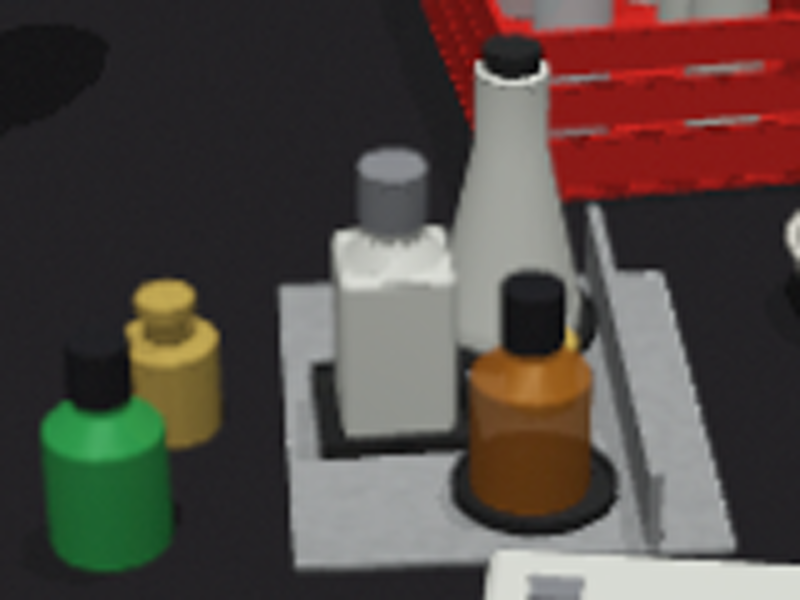

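View pics/c_top2.png

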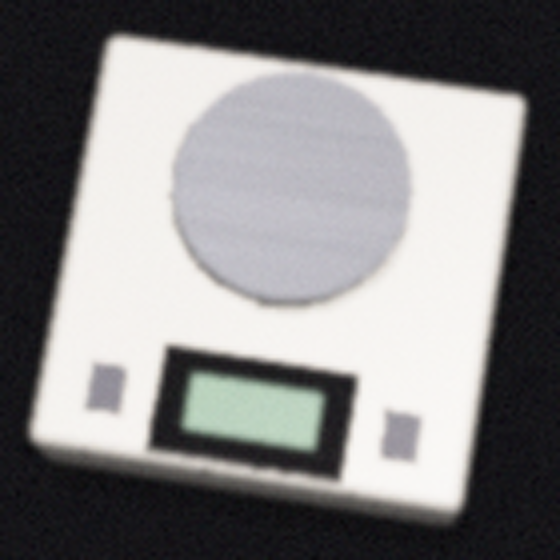

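View pics/c_top3.png

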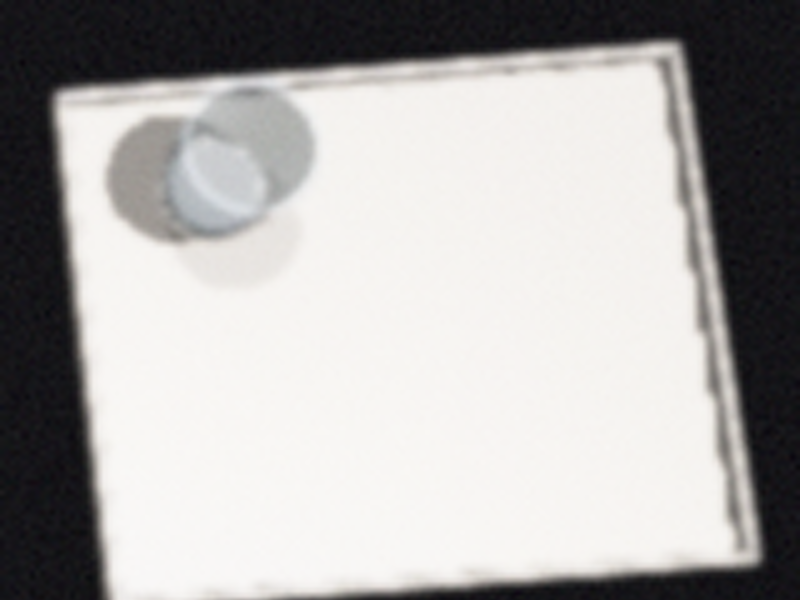

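Run:
```python
from h import *
import pickle
out={}
for n in ["top","side"]:
    arm.get_image(n)
    for l in ["flask","square_bottle","round_bottle","weight","large_holder","square_holder","small_holder","tray","pan","beaker"]:
        m=arm.masks_of(l,n); out[n,l]=m
        print(n,l,[(round(d['conf'],2),list(map(int,d['extent'])),int(d['mask'].sum())) for d in m])
pickle.dump(out,open('masks.pkl','wb'))
```

```text
top flask [(0.84, [84, 189, 66, 47], 1722)]
top square_bottle [(0.83, [132, 229, 53, 32], 1569)]
top round_bottle [(0.75, [182, 198, 41, 33], 1045), (0.6, [189, 303, 38, 31], 1011), (0.45, [154, 206, 19, 19], 361)]
top weight [(0.84, [154, 205, 21, 20], 391), (0.67, [145, 297, 27, 21], 697)]
top large_holder [(0.82, [112, 193, 41, 50], 416)]
top square_holder [(0.9, [149, 231, 41, 42], 492)]
top small_holder [(0.95, [187, 200, 40, 37], 406), (0.63, [134, 229, 53, 31], 1523)]
top tray [(0.75, [415, 167, 139, 112], 12646), (0.68, [185, 199, 41, 39], 359)]
top pan [(0.6, [264, 129, 120, 119], 11677)]
top beaker [(0.57, [437, 177, 33, 28], 821)]
side flask [(0.74, [316, 116, 29, 63], 1001)]
side square_bottle [(0.98, [293, 141, 27, 54], 1112)]
side round_bottle [(0.97, [323, 164, 26, 48], 1006), (0.88, [237, 177, 29, 48], 992)]
side weight [(0.6, [257, 165, 15, 32], 395)]
side large_holder [(0.52, [322, 167, 26, 17], 38)]
side square_holder [(0.36, [316, 219, 116, 85], 8266)]
side small_holder [(0.51, [320, 201, 29, 17], 207)]
side tray [(0.89, [291, 337, 148, 124], 13828)]
side pan [(0.98, [316, 220, 112, 84], 8297)]
side beaker [(0.68, [375, 324, 30, 44], 1106)]
```

```bash
cat > fit.py <<'E'
from h import *
from scipy.optimize import minimize
A=np.linspace(0,2*np.pi,40,endpoint=False); CIR=np.c_[np.cos(A),np.sin(A)]
def box(w,h): return np.array([[-w,-h],[w,-h],[w,h],[-w,h]])/2
PROF={'flask':[[(36,0),(18,98),(18,140)],[(14.5,140),(14.5,152)]],
'round_bottle':[[(28,0),(28,60),(15,72),(15,106)]],
'weight':[[(17,0),(17,34)],[(10,34),(10,52)]],
'beaker':[[(26,0),(26,60)]]}
def sil(c,name,x,y,z,th=0,S=4):
    m=np.zeros((480*S,640*S),np.uint8)
    def hull(P):
        q=proj(c,P); q=np.round((q+.5)*S-.5).astype(np.int32); cv2.fillConvexPoly(m,cv2.convexHull(q),1)
    if name in PROF:
        for ch in PROF[name]:
            for (r0,z0),(r1,z1) in zip(ch[:-1],ch[1:]):
                hull(np.vstack([np.c_[CIR*r0+[x,y],np.full(40,z+z0)],np.c_[CIR*r1+[x,y],np.full(40,z+z1)]]))
    else:
        Rm=np.array([[np.cos(th),-np.sin(th)],[np.sin(th),np.cos(th)]])
        def ext(lo,z0,hi,z1): 
            lo=lo@Rm.T+[x,y]; hi=hi@Rm.T+[x,y]; hull(np.vstack([np.c_[lo,np.full(len(lo),z+z0)],np.c_[hi,np.full(len(hi),z+z1)]]))
        if name=='square_bottle':
            ext(box(54,54),0,box(54,54),86); ext(box(54,54),86,CIR*16,98); ext(CIR*16,98,CIR*16,132)
        elif name=='balance': ext(box(200,200),0,box(200,200),56); 
        elif name=='tray': ext(box(200,240),0,box(200,240),12)
    return cv2.resize(m.astype(np.float32),(640,480),interpolation=cv2.INTER_AREA)
def fit(name,obs,x0,fr,th=False,ig=None,sc=None):
    # obs: list of (cam, mask, ignore)
    def full(p):
        return p
    def cost(p):
        t=0
        for c,m,g in obs:
            s=sil(c,name,p[0],p[1],p[2] if fr is None else fr,p[-1]/50 if th else 0)
            w=1-g
            t+=(np.abs(s-m)*w).sum()/ (m*w).sum()
        return t
    p0=list(x0[:2])+([x0[2]] if fr is None else [])+([x0[3]*50] if th else [])
    sim=np.vstack([p0]+[np.array(p0)+np.eye(len(p0))[i]*8 for i in range(len(p0))])
    r=minimize(cost,p0,method='Nelder-Mead',options=dict(initial_simplex=sim,xatol=.1,fatol=1e-4,maxiter=250))
    p=r.x.copy()
    if th:p[-1]/=50
    return p,r.fun
E
python3 - <<'E'
from fit import *
import pickle
M=pickle.load(open('masks.pkl','rb')); T=cam('top'); S=cam('side'); C={'top':T,'side':S}
M['top','balance']=M['top','pan']; M['side','balance']=M['side','pan']
def f(name,x0,fr=None,th=False,cams=('top','side')):
    for cs in [cams]+([(k,) for k in cams] if len(cams)>1 and fr is not None else []):
        obs=[]
        for k in cs:
            g=np.zeros((480,640),np.float32)
            for (kk,l),d in M.items():
                if kk==k and d and l in PROF or l in('square_bottle',) and kk==k:
                    if l!=name and l!='beaker' and d: g=np.maximum(g,d[0]['mask'])
            m=M[k,name][0]['mask'].astype(np.float32)
            g=cv2.dilate(g,np.ones((3,3)))
            obs.append((C[k],m,g))
        print(name,cs,fit(name,obs,x0,fr,th))
g=lambda u,v,z: list(onz(T,[(u,v)],z)[0][:2])+[10,0]
f('flask',g(132,215,5)); f('square_bottle',g(168,252,5),th=True); f('round_bottle',g(207,220,10)); 
for z in (5,10): f('weight',g(167,213,10),fr=z,cams=('top',))
f('balance',g(324,190,20)[:2]+[0,-.15],fr=0,th=True)
f('tray',g(486,225,0)[:2]+[0,.07],fr=0,th=True)
f('beaker',g(450,198,0),fr=4)
print(onz(T,[(328,167.3)],68))
# board corners top: 
b=np.array([[626/4+80,46/4+165],[612/4+80,450/4+165],[100/4+80,447/4+165],[132/4+80,47/4+165]])
for z in(0,4,8): print(z,onz(T,b,z).round(1)[:,:2].tolist())
bs=np.array([[733/5+230,547/5+110],[297/5+230,567/5+110],[282/5+230,287/5+110],[662/5+230,272/5+110]])
for z in(0,4,8): print(z,onz(S,bs,z).round(1)[:,:2].tolist())
E
```

```text
flask ('top', 'side') (array([529.0428877 , 389.26475946,   8.08547265]), np.float64(0.13425329327583313))
square_bottle ('top', 'side') (array([ 4.65662203e+02,  3.09509228e+02,  5.04561634e+00, -1.40592682e-02]), np.float64(0.18705172836780548))
round_bottle ('top', 'side') (array([524.32406307, 236.08345748,  11.09459971]), np.float64(0.13563348352909088))
weight ('top',) (array([536.58778047, 313.91090773]), np.float64(0.07177110016345978))
weight ('top',) (array([535.25508237, 311.73521565]), np.float64(0.07065217196941376))
balance ('top', 'side') (array([ 5.79066603e+02,  7.62971586e+00, -1.69084343e-01]), np.float64(0.09967852383852005))
balance ('top',) (array([ 5.77758955e+02,  7.22477321e+00, -1.72279337e-01]), np.float64(0.030278539285063744))
balance ('side',) (array([ 5.81358508e+02,  1.66218581e+01, -1.69754299e-01]), np.float64(0.0493476539850235))
tray ('top', 'side') (array([ 5.16601193e+02, -2.94903650e+02,  8.23734317e-02]), np.float64(0.17334796488285065))
tray ('top',) (array([ 5.15560359e+02, -2.94939870e+02,  8.12390183e-02]), np.float64(0.07588367909193039))
tray ('side',) (array([ 5.18317789e+02, -2.94396036e+02,  8.43535986e-02]), np.float64(0.08239170163869858))
beaker ('top', 'side') (array([ 571.75555888, -228.31047438]), np.float64(0.4041706323623657))
beaker ('top',) (array([ 569.6816968 , -229.65072344]), np.float64(0.14677223563194275))
beaker ('side',) (array([ 574.1546239 , -222.02129648]), np.float64(0.17280741035938263))
[[609.02941077   1.24265873  68.        ]]
0 [[613.3, 184.5], [412.4, 183.4], [411.9, 435.3], [613.8, 436.2]]
4 [[612.0, 183.5], [412.1, 182.5], [411.6, 433.2], [612.5, 434.1]]
8 [[610.8, 182.6], [411.8, 181.6], [411.3, 431.1], [611.3, 432.0]]
0 [[616.2, 192.8], [417.8, 191.0], [418.0, 442.7], [616.8, 444.7]]
4 [[615.2, 187.1], [417.8, 185.3], [417.9, 435.8], [615.7, 437.7]]
8 [[614.1, 181.4], [417.7, 179.7], [417.9, 428.8], [614.6, 430.8]]
```

```bash
cat > go.py <<'E'
import sys
from h import *
# usage: go.py x y z [yawdeg of jaw axis rel world y]
def plan(x,y,z,yaw=None):
    s=arm.read_state(); Rm=R.from_quat(s['ee_rot']); M=Rm.as_matrix()
    d=M.T@(np.array([x,y,z])-s['position'])/10
    out=[]
    if yaw is not None:
        for sg in (1,-1):
            a=np.deg2rad(yaw); tz=sg*np.array([-np.sin(a),np.cos(a),0]); ty=np.array([0,0,-1.]); tx=np.cross(ty,tz)
            T=np.c_[tx,ty,tz]; out.append(np.rad2deg((Rm.inv()*R.from_matrix(T)).as_rotvec()).round(2).tolist())
    print('shift cm',d.round(2).tolist(),'turn',out, 'rows>=',round(float(np.linalg.norm(d)/4.17),1),'axes x',M[:,0].round(3).tolist(),'z',M[:,2].round(3).tolist())
    return s
if __name__=='__main__':
    a=list(map(float,sys.argv[1:])); s=plan(*a); print('t',round(s['clock'],2),s['position'].round(1).tolist(),'F',s['contact_force'].round(1).tolist(),'w',round(s['gripper_width'],1),'j',s['joints'].round(2).tolist())
E
python3 go.py 524 236 300 0; python3 go.py 470 236 300 0
```

```text
shift cm [-39.75, -4.97, 20.99] turn [[-0.0, 158.01, -0.0], [-0.0, -21.99, 0.0]] rows>= 10.8 axes x [-0.927, 0.374, 0.0] z [-0.374, -0.927, 0.0]
t 1.25 [234.0, 579.5, 250.3] F [0.9, -0.4, -0.6] w 85.4 j [1.45, 0.38, 0.01, -0.0, -1.19, -0.26]
shift cm [-34.75, -4.97, 23.01] turn [[-0.0, 158.01, -0.0], [-0.0, -21.99, 0.0]] rows>= 10.1 axes x [-0.927, 0.374, 0.0] z [-0.374, -0.927, 0.0]
t 1.25 [234.0, 579.5, 250.3] F [0.9, -0.4, -0.6] w 85.4 j [1.45, 0.38, 0.01, -0.0, -1.19, -0.26]
```

```bash
python3 -m inch '[[1,-10,-5,5.3,0,-5.5,0],[1,-20,-5,10.6,0,-11,0],[1,-30,-5,15.9,0,-16.5,0],[1,-39.75,-5,21,0,-22,0],[1,-39.75,-5,21,0,-22,0],[1,-39.75,-5,21,0,-22,0],[1,-39.75,-5,21,0,-22,0],[1,-39.75,-5,21,0,-22,0],[1,-39.75,-5,21,0,-22,0],[1,-39.75,-5,21,0,-22,0],[1,-39.75,-5,21,0,-22,0],[1,-39.75,-5,21,0,-22,0],[1,-39.75,-5,21,0,-22,0],[1,-39.75,-5,21,0,-22,0],[1,-39.75,-5,21,0,-22,0]]'
python3 go.py 524 236 300 0
python3 - <<'E'
from h import *
im=arm.get_image('wrist'); cv2.imwrite('pics/w1.png',im[:,:,::-1]); c=cam('wrist')
print('cam at',(-cv2.Rodrigues(c[2])[0].T@c[3]).round(1), cv2.Rodrigues(c[2])[0].round(3))
for n,p in dict(fl=(529,389.3,161),sq=(465.7,309.5,141),rb=(524.3,236.1,115),w=(535.5,312,61)).items(): print(n,proj(c,p).round(1))
E
```

```text
clock: 2.5
position: [523.4, 236.7, 300.2]
ee_rot: [-0.001, 0.707, -0.707, 0.0]
contact_force: [0.1, 0.3, 0.4]
gripper_width: 85.6
shift cm [-0.06, 0.02, 0.07] turn [[0.02, -179.92, -0.01], [0.0, 0.08, 0.02]] rows>= 0.0 axes x [-1.0, -0.001, 0.0] z [0.001, -1.0, -0.0]
t 2.5 [523.4, 236.7, 300.2] F [0.1, 0.3, 0.4] w 85.6 j [0.71, 0.27, -0.04, -0.0, -1.27, 0.87]
cam at [596.  238.5 425.1] [[ 0.003 -1.    -0.   ]
 [-0.958 -0.003  0.286]
 [-0.286 -0.001 -0.958]]
fl [[ 84.3 223.9]]
sq [[217.4 302.1]]
rb [[319.3 214.8]]
w [[229.9 187.6]]
```

View pics/w1.png

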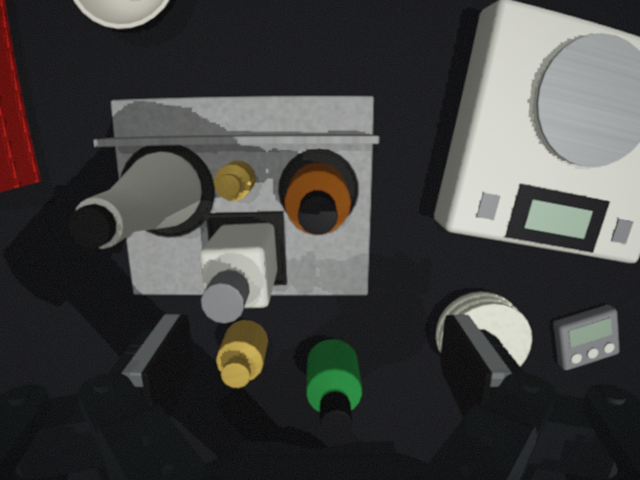

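Run:
```python
from fit import *
import pickle
M=pickle.load(open('masks.pkl','rb')); C={'top':cam('top'),'side':cam('side'),'wrist':cam('wrist')}
arm.get_image('wrist')
L=["flask","square_bottle","round_bottle","weight"]
for l in L:
    M['wrist',l]=arm.masks_of(l,'wrist'); print(l,[(round(d['conf'],2),list(map(int,d['extent']))) for d in M['wrist',l]])
for l in ["pan","large_holder","square_holder","small_holder"]:
    M['wrist',l]=arm.masks_of(l,'wrist'); print(l,[(round(d['conf'],2),list(map(int,d['extent']))) for d in M['wrist',l]])
pickle.dump(M,open('masks2.pkl','wb'))
X0=dict(flask=(529,385,9,0),square_bottle=(465,305,9,0),round_bottle=(524,236,9,0),weight=(536,311,6,0))
for n in L:
    for z in (6,10) if n!='weight' else (3,7):
      for k in ('top','side','wrist'):
        if n=='weight' and k=='side': continue
        g=np.zeros((480,640),np.float32)
        for l in L:
            if l!=n and M[k,l]: g=np.maximum(g,M[k,l][0]['mask'])
        g=cv2.dilate(g,np.ones((3,3)))
        p,e=fit(n,[(C[k],M[k,n][0]['mask'].astype(np.float32),g)],X0[n],z,n=='square_bottle')
        print(n,z,k,p.round(2),round(e,3))
# pan
m=cv2.imread('pics/w1.png')
print('pan wrist',onz(C['wrist'],[(602,100)],68))
```

```text
flask [(0.81, [68, 153, 133, 91])]
square_bottle [(0.57, [201, 227, 77, 96])]
round_bottle [(0.8, [308, 337, 55, 100]), (0.65, [282, 166, 69, 70])]
weight [(0.64, [213, 320, 55, 67]), (0.56, [215, 163, 41, 37])]
pan [(0.8, [436, 2, 203, 256])]
large_holder [(0.94, [122, 145, 91, 93]), (0.52, [284, 166, 67, 70]), (0.47, [206, 210, 81, 78])]
square_holder [(0.67, [204, 209, 83, 76])]
small_holder [(0.73, [278, 152, 79, 60])]
flask 6 top [527.74 387.37] 0.055
flask 6 side [530.66 396.63] 0.048
flask 6 wrist [526.27 387.62] 0.037
flask 10 top [526.41 384.78] 0.062
flask 10 side [529.49 388.22] 0.049
flask 10 wrist [526.76 386.26] 0.043
square_bottle 6 top [4.6510e+02 3.0748e+02 2.0000e-02] 0.053
square_bottle 6 side [ 4.6782e+02  3.2058e+02 -7.0000e-02] 0.101
square_bottle 6 wrist [4.6352e+02 3.0609e+02 1.0000e-02] 0.046
square_bottle 10 top [ 4.6472e+02  3.0554e+02 -1.0000e-02] 0.06
square_bottle 10 side [ 4.6704e+02  3.1496e+02 -5.0000e-02] 0.107
square_bottle 10 wrist [465.16 305.29  -0.  ] 0.065
round_bottle 6 top [524.29 237.48] 0.041
round_bottle 6 side [527.15 246.02] 0.021
round_bottle 6 wrist [560.3  239.64] 1.903
round_bottle 10 top [523.37 236.39] 0.044
round_bottle 10 side [526.65 239.41] 0.021
round_bottle 10 wrist [560.61 239.13] 1.923
weight 3 top [536.86 314.77] 0.072
weight 3 wrist [570.99 242.8 ] 1.472
weight 7 top [536.07 313.14] 0.073
weight 7 wrist [575.12 238.52] 1.481
pan wrist [[6.13778083e+02 9.42890416e-03 6.80000000e+01]]
```

Choices: the amber bottle with the black cap on the board, (318,213) in wrist view, not the green one at (334,375). The small brass weight on the board is at (235,181), not the larger one at (240,355). I'll take the amber bottle first.

```bash
python3 -m inch '[[1,0,4,0,0,0,0],[1,0,8,0,0,0,0],[1,0,12,0,0,0,0],[1,0,15.5,0,0,0,0],[1,0,17.5,0,0,0,0],[1,0,19.0,0,0,0,0],[1,0,19.5,0,0,0,0],[1,0,19.5,0,0,0,0],[1,0,19.5,0,0,0,0]]'
python3 - <<'E'
from h import *
im=arm.get_image('wrist'); cv2.imwrite('pics/w2.png',im[:,:,::-1])
im=arm.get_image('side'); cv2.imwrite('pics/s2.png',crop(im[:,:,::-1],230,80,200,150,4))
E
python3 go.py 524 237 105 0
```

```text
clock: 3.75
position: [524.6, 236.3, 106.1]
ee_rot: [0.0, 0.707, -0.707, 0.001]
contact_force: [-0.6, 0.7, -0.0]
gripper_width: 85.2
shift cm [0.08, 0.19, -0.04] turn [[-0.23, -179.97, -0.16], [0.1, 0.03, -0.15]] rows>= 0.0 axes x [-1.0, -0.001, -0.003] z [0.001, -1.0, -0.002]
t 3.85 [524.8, 236.6, 106.9] F [-0.6, 0.4, 0.1] w 85.1 j [0.7, 0.44, -0.3, 0.0, -0.82, 0.87]
```

View pics/w2.png

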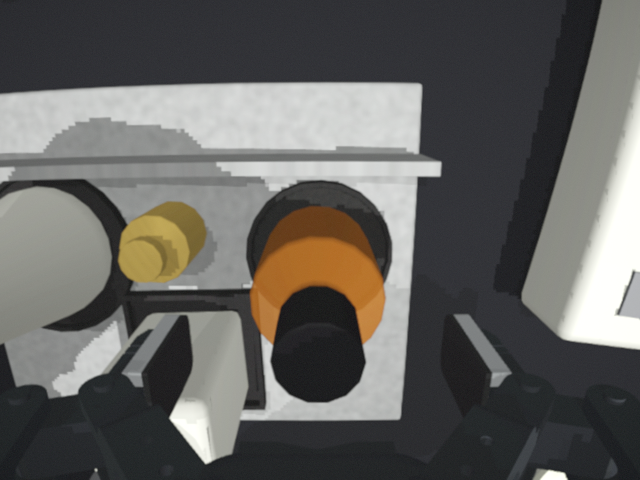

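View pics/s2.png

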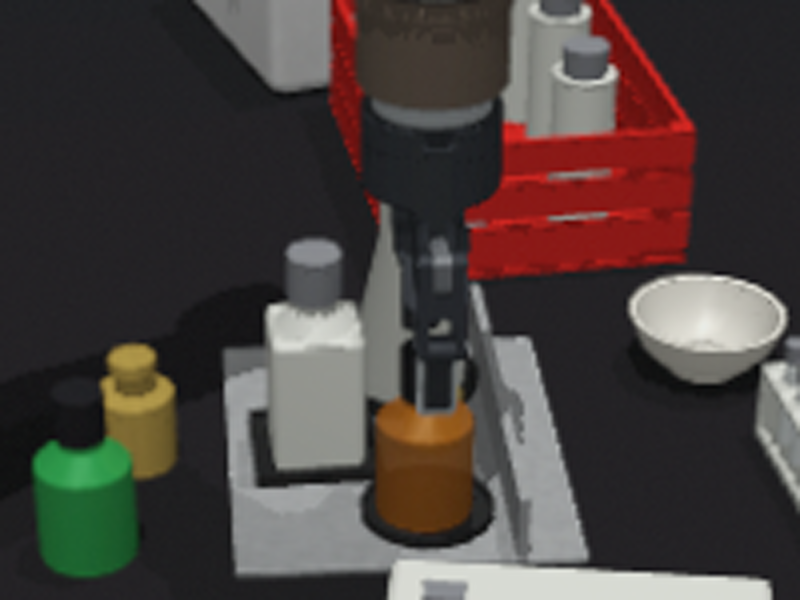

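Cap centred between the pads at (318,360), with the side view agreeing. Closing.

```bash
python3 -m inch '[[0,0,0,0,0,0,0],[0,0,0,0,0,0,0],[0,0,0,0,0,0,0],[0,0,0,0,0,0,0],[0,0,0,0,0,0,0],[0,0,0,0,0,0,0],[0,0,0,0,0,0,0],[0,0,0,0,0,0,0],[0,0,-2,0,0,0,0],[0,0,-4,0,0,0,0],[0,0,-8,0,0,0,0],[0,0,-12,0,0,0,0],[0,0,-16,0,0,0,0],[0,0,-20,0,0,0,0],[0,0,-20,0,0,0,0],[0,0,-20,0,0,0,0]]'
python3 - <<'E'
from h import *
im=arm.get_image('wrist'); cv2.imwrite('pics/w3.png',im[:,:,::-1])
im=arm.get_image('top'); cv2.imwrite('pics/t3.png',im[:,:,::-1])
E
python3 go.py 470.5 -361 300 0
```

```text
clock: 5.18
position: [524.2, 236.6, 307.2]
ee_rot: [0.001, 0.708, -0.706, 0.001]
contact_force: [0.3, 0.1, -2.5]
gripper_width: 28.3
shift cm [5.21, 0.41, 59.66] turn [[-0.35, 179.98, -0.11], [-0.07, -0.02, 0.22]] rows>= 14.4 axes x [-1.0, 0.0, 0.004] z [-0.0, -1.0, 0.001]
t 5.28 [522.8, 235.6, 303.2] F [-0.3, 0.8, -3.5] w 28.7 j [0.71, 0.27, -0.03, -0.0, -1.28, 0.87]
```

View pics/w3.png

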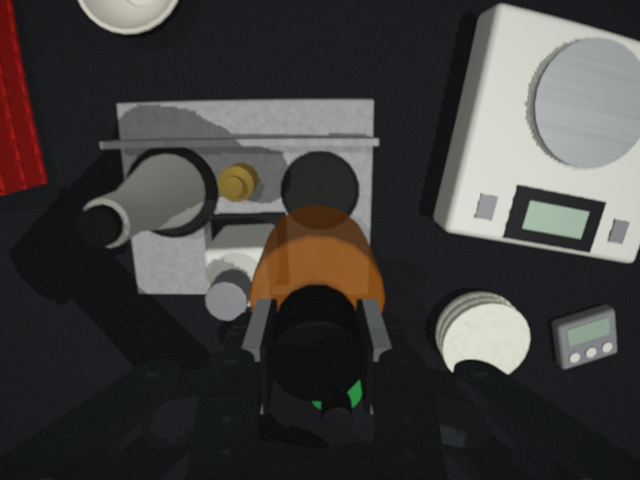

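View pics/t3.png

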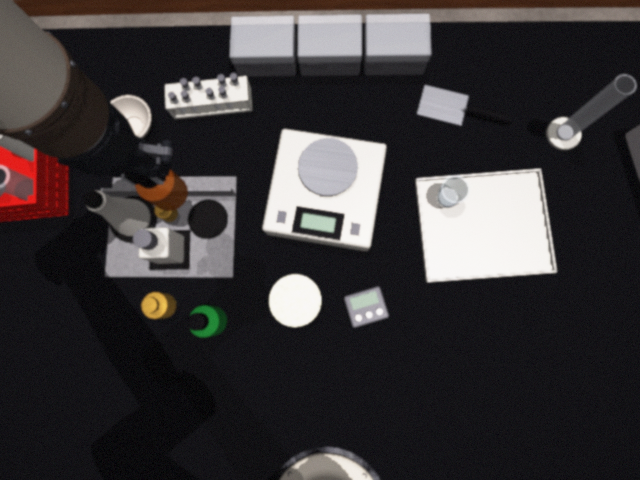

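```bash
python3 -m inch '[[0,0.2,0,3,0,0,0],[0,0.6,0,7,0,0,0],[0,1,0,11,0,0,0],[0,1.3,0,15,0,0,0],[0,1.7,0,19,0,0,0],[0,2,0,23,0,0,0],[0,2.4,0,27,0,0,0],[0,2.7,0,31,0,0,0],[0,3.1,0,35,0,0,0],[0,3.4,0,39,0,0,0],[0,3.8,0,43,0,0,0],[0,4.1,0,47,0,0,0],[0,4.5,0,51,0,0,0],[0,4.8,0,55,0,0,0],[0,5.1,0,58,0,0,0],[0,5.2,0,59.7,0,0,0],[0,5.2,0,59.7,0,0,0],[0,5.2,0,59.7,0,0,0]]'
python3 go.py 470.5 -361 102 0
python3 - <<'E'
from h import *
im=arm.get_image('wrist'); cv2.imwrite('pics/w4.png',im[:,:,::-1])
E
```

```text
clock: 6.78
position: [471.0, -361.4, 302.0]
ee_rot: [-0.001, 0.708, -0.706, -0.003]
contact_force: [-0.9, -0.4, -2.6]
gripper_width: 28.2
shift cm [-0.06, 20.0, 0.03] turn [[-0.47, 179.88, 0.28], [0.18, -0.12, 0.3]] rows>= 4.8 axes x [-1.0, 0.002, 0.005] z [-0.002, -1.0, -0.003]
t 6.78 [471.0, -361.4, 302.0] F [-0.9, -0.4, -2.6] w 28.2 j [-0.38, 0.3, 0.02, -0.0, -1.29, 1.95]
```

View pics/w4.png

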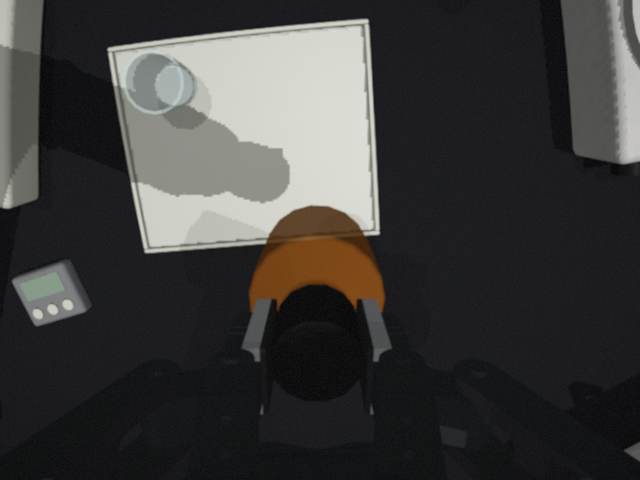

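Run:
```python
from h import *
c=cam('wrist')
q=onz(c,[(109,48),(368.5,19.5),(380,234),(145.5,252)],12)[:,:2]; print(q.round(1), q.mean(0))
print(np.linalg.norm(q-np.roll(q,-1,0),axis=1)); d=q[0]-q[1];print(np.arctan2(-d[0],d[1])); d=q[0]-q[3]; print(np.arctan2(d[1],d[0]))
print('beaker base',onz(c,[(176,86)],4))
```

```text
[[ 606.2 -166.5]
 [ 626.3 -405. ]
 [ 427.2 -422.2]
 [ 407.8 -182.6]] [ 516.88095528 -294.09187508]
[239.32809416 199.83856537 240.40578178 199.04829944]
0.08385094573777714
0.08065764687010694
beaker base [[ 570.31848102 -225.79209765    4.        ]]
```

```bash
python3 -m inch '[[0,0,4,0,0,0,0],[0,0,8,0,0,0,0],[0,0,12,0,0,0,0],[0,0,15,0,0,0,0],[0,0,17.5,0,0,0,0],[0,0,18.8,0,0,0,0],[0,0,19.3,0,0,0,0],[0,0,19.6,0,0,0,0],[0,0,19.8,0,0,0,0],[0,0,19.8,0,0,0,0],[0,0,19.8,0,0,0,0]]'; python3 go.py 472.2 -360 102 0
```

```text
clock: 7.75
position: [472.8, -361.1, 108.6]
ee_rot: [-0.001, -0.707, 0.707, -0.001]
contact_force: [0.4, -0.0, -1.7]
gripper_width: 29.0
shift cm [0.06, 0.66, -0.11] turn [[-0.2, -179.96, 0.09], [-0.06, 0.04, -0.12]] rows>= 0.2 axes x [-1.0, -0.001, -0.002] z [0.001, -1.0, 0.001]
t 7.75 [472.8, -361.1, 108.6] F [0.4, -0.0, -1.7] w 29.0 j [-0.38, 0.47, -0.25, 0.0, -0.85, 1.95]
```

```bash
python3 -m inch '[[0,0,0.2,0,0,0,0],[0,0,0.4,0,0,0,0],[0,0,0.5,0,0,0,0],[0,0,0.5,0,0,0,0]]'; python3 -m inch '[[0,0,0.1,0,0,0,0],[0,0,0.1,0,0,0,0]]';python3 -m inch '[[0,0,0.1,0,0,0,0],[0,0,0.1,0,0,0,0]]'
```

```text
clock: 8.08
position: [471.9, -361.0, 102.2]
ee_rot: [-0.0, 0.707, -0.707, -0.0]
contact_force: [-0.7, 0.0, -2.7]
gripper_width: 28.5
clock: 8.25
position: [472.0, -361.1, 101.2]
ee_rot: [-0.0, 0.707, -0.707, -0.0]
contact_force: [0.0, -0.2, -1.3]
gripper_width: 28.4
clock: 8.42
position: [472.2, -361.2, 100.9]
ee_rot: [0.0, -0.707, 0.707, -0.0]
contact_force: [-1.6, 0.2, 1.7]
gripper_width: 28.5
```

Contact felt, so release and rise.

```bash
python3 -m inch '[[1,0,0,0,0,0,0],[1,0,0,0,0,0,0],[1,0,0,0,0,0,0],[1,0,0,0,0,0,0],[1,0,0,0,0,0,0],[1,0,-3,0,0,0,0],[1,0,-7,0,0,0,0],[1,0,-11,0,0,0,0],[1,0,-15,0,0,0,0],[1,0,-19,0,0,0,0],[1,0,-22,0,0,0,0],[1,0,-22,0,0,0,0]]'
python3 go.py 464.7 306 320 0
python3 - <<'E'
from h import *
im=arm.get_image('wrist'); cv2.imwrite('pics/w5.png',im[:,:,::-1])
E
```

```text
clock: 9.42
position: [474.2, -362.9, 329.0]
ee_rot: [-0.004, -0.704, 0.71, -0.005]
contact_force: [-0.1, 0.0, 0.5]
gripper_width: 85.3
shift cm [0.89, 0.31, -66.89] turn [[-1.18, -179.94, 0.78], [-0.5, 0.05, -0.75]] rows>= 16.0 axes x [-1.0, -0.001, -0.013] z [0.001, -1.0, 0.009]
t 9.42 [474.2, -362.9, 329.0] F [-0.1, 0.0, 0.5] w 85.3 j [-0.38, 0.29, 0.06, 0.0, -1.33, 1.95]
```

View pics/w5.png

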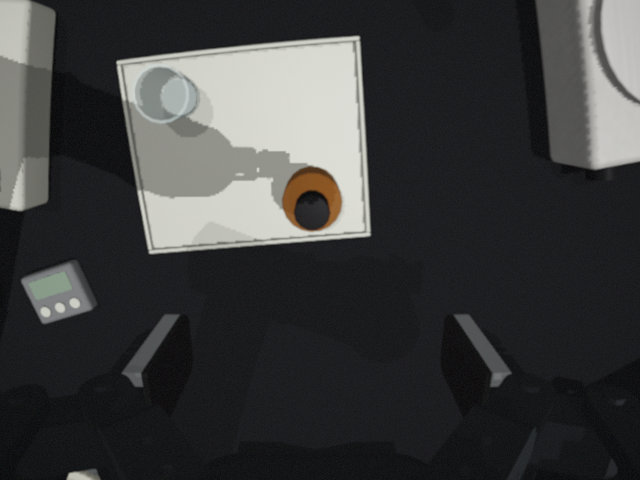

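Amber bottle stands in the tray at (312,200), beaker untouched. Next the square bottle.

```bash
python3 -m inch '[[1,0,0,-3,0,0,0],[1,0,0,-7,0,0,0],[1,0.1,0,-11,0,0,0],[1,0.2,0,-15,0,0,0],[1,0.3,0,-19,0,0,0],[1,0.4,0,-23,0,0,0],[1,0.5,0,-27,0,0,0],[1,0.5,0,-31,0,0,0],[1,0.6,0,-35,0,0,0],[1,0.6,0,-39,0,0,0],[1,0.7,0,-43,0,0,0],[1,0.7,0,-47,0,0,0],[1,0.8,0,-51,0,0,0],[1,0.8,0,-55,0,0,0],[1,0.9,0,-59,0,0,0],[1,0.9,0,-63,0,0,0],[1,0.9,0,-66,0,0,0],[1,0.9,0,-66.9,0,0,0],[1,0.9,0,-66.9,0,0,0],[1,0.9,0,-66.9,0,0,0]]'
python3 - <<'E'
from fit import *
im=arm.get_image('wrist'); cv2.imwrite('pics/w6.png',im[:,:,::-1]); c=cam('wrist')
for n,x0,z in [('square_bottle',(465,306,9,0),9),('flask',(526,386,9,0),9),('weight',(536,313,6,0),6)]:
    ms=arm.masks_of(n,'wrist'); 
    for d in ms: print(n,d['conf'],list(map(int,d['extent'])),fit(n,[(c,d['mask'].astype(np.float32),np.zeros((480,640)))],x0,z,n=='square_bottle'))
E
python3 go.py 464.7 306 130 0
```

```text
clock: 11.13
position: [462.5, 307.5, 318.9]
ee_rot: [0.001, -0.706, 0.708, 0.001]
contact_force: [-0.0, 0.2, 0.1]
gripper_width: 85.6
square_bottle 0.75 [287, 160, 64, 74] (array([4.65062648e+02, 3.04842007e+02, 4.08299992e-02]), np.float64(0.03966271080574641))
flask 0.79 [175, 84, 97, 74] (array([527.23100966, 385.52847037]), np.float64(0.03863315073334511))
weight 0.88 [291, 94, 41, 35] (array([537.59163952, 312.64484215]), np.float64(0.05063632441760138))
weight 0.67 [282, 262, 52, 59] (array([512.06197214, 309.83824933]), np.float64(1.4958147321428572))
shift cm [-0.17, 19.05, 0.05] turn [[0.0, 179.92, 0.01], [0.01, -0.08, -0.0]] rows>= 4.6 axes x [-1.0, 0.001, -0.0] z [-0.001, -1.0, -0.0]
t 11.33 [463.0, 306.5, 320.5] F [-0.4, -0.4, -0.2] w 85.5 j [0.88, 0.22, -0.05, -0.0, -1.3, 0.69]
```

View pics/w6.png

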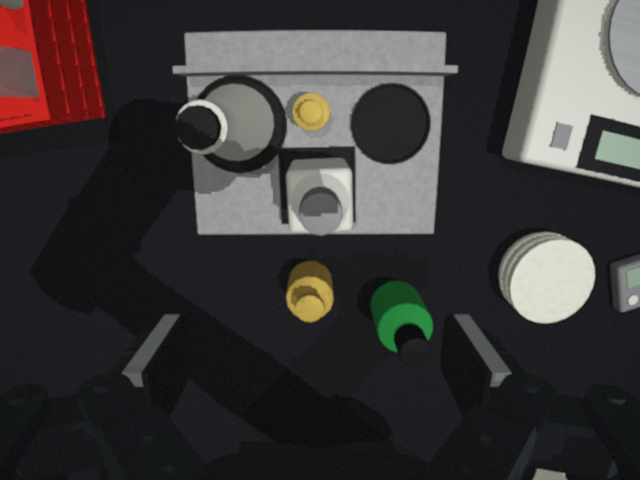

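```bash
python3 -m inch '[[1,-0.2,4,0.1,0,0,0],[1,-0.2,8,0.1,0,0,0],[1,-0.2,12,0.1,0,0,0],[1,-0.2,15.5,0.1,0,0,0],[1,-0.2,17.5,0.1,0,0,0],[1,-0.2,18.6,0.1,0,0,0],[1,-0.2,19,0.1,0,0,0],[1,-0.2,19,0.1,0,0,0],[1,-0.2,19,0.1,0,0,0]]'
python3 - <<'E'
from h import *
im=arm.get_image('wrist'); cv2.imwrite('pics/w7.png',im[:,:,::-1])
E
python3 go.py 465 305 130 0
```

```text
clock: 12.08
position: [465.6, 306.9, 131.4]
ee_rot: [0.001, 0.708, -0.707, 0.0]
contact_force: [-0.0, 0.0, 0.1]
gripper_width: 85.2
shift cm [0.07, 0.18, 0.22] turn [[0.18, 179.99, 0.17], [0.11, -0.01, -0.12]] rows>= 0.1 axes x [-1.0, 0.0, -0.002] z [-0.0, -1.0, -0.002]
t 12.13 [465.7, 307.2, 131.8] F [-0.5, -0.5, 0.4] w 85.6 j [0.87, 0.39, -0.32, 0.0, -0.86, 0.7]
```

View pics/w7.png

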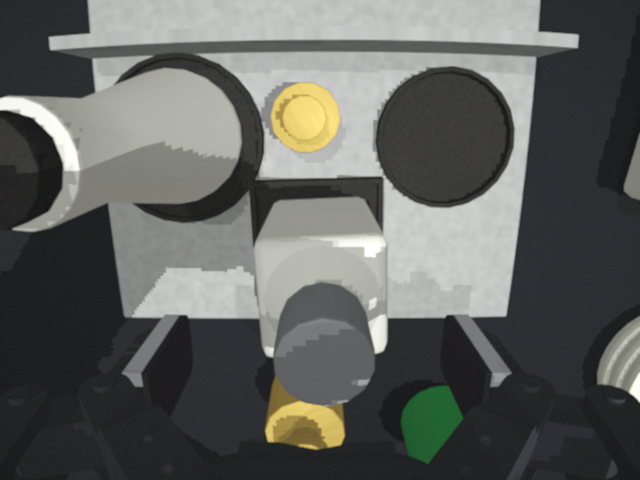

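```bash
python3 -m inch '[[1,0,0.1,0.2,0,0,0],[0,0,0.1,0.2,0,0,0],[0,0,0.1,0.2,0,0,0],[0,0,0.1,0.2,0,0,0],[0,0,0.1,0.2,0,0,0],[0,0,0.1,0.2,0,0,0],[0,0,0.1,0.2,0,0,0],[0,0,0.1,0.2,0,0,0],[0,0,0.1,0.2,0,0,0],[0,0,-2,0.2,0,0,0],[0,0,-5,0.2,0,0,0],[0,0,-9,0.2,0,0,0],[0,0,-13,0.2,0,0,0],[0,0,-17,0.2,0,0,0],[0,0,-20,0.2,0,0,0],[0,0,-20,0.2,0,0,0],[0,0,-20,0.2,0,0,0]]'
python3 - <<'E'
from h import *
im=arm.get_image('wrist'); cv2.imwrite('pics/w8.png',im[:,:,::-1])
E
python3 go.py 571.8 -351.8 330 0
```

```text
clock: 13.55
position: [464.7, 305.4, 330.9]
ee_rot: [0.0, 0.708, -0.706, 0.0]
contact_force: [-0.2, -0.8, -3.6]
gripper_width: 30.5
shift cm [-10.79, -0.13, 65.66] turn [[-0.27, 179.99, -0.04], [-0.03, -0.01, 0.17]] rows>= 16.0 axes x [-1.0, 0.0, 0.003] z [-0.0, -1.0, 0.0]
t 13.6 [464.0, 304.8, 328.7] F [-0.4, -0.3, -4.2] w 30.3 j [0.87, 0.22, -0.03, -0.0, -1.32, 0.7]
```

View pics/w8.png

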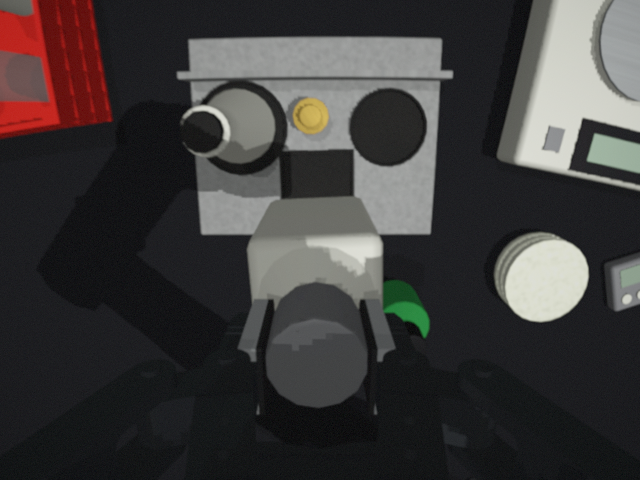

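```bash
python3 -m inch '[[0,-0.5,0,3,0,0,0],[0,-1.1,0,7,0,0,0],[0,-1.8,0,11,0,0,0],[0,-2.5,0,15,0,0,0],[0,-3.1,0,19,0,0,0],[0,-3.8,0,23,0,0,0],[0,-4.4,0,27,0,0,0],[0,-5.1,0,31,0,0,0],[0,-5.8,0,35,0,0,0],[0,-6.4,0,39,0,0,0],[0,-7.1,0,43,0,0,0],[0,-7.7,0,47,0,0,0],[0,-8.4,0,51,0,0,0],[0,-9,0,55,0,0,0],[0,-9.7,0,59,0,0,0],[0,-10.3,0,62.5,0,0,0],[0,-10.8,0,65.2,0,0,0],[0,-10.8,0,65.7,0,0,0],[0,-10.8,0,65.7,0,0,0],[0,-10.8,0,65.7,0,0,0]]'
python3 -m inch '[[0,0,0,0,0,0,0]]'
python3 go.py 571.8 -351.8 126.5 0
```

```text
clock: 15.27
position: [572.4, -351.5, 327.2]
ee_rot: [-0.002, 0.708, -0.706, -0.002]
contact_force: [-0.3, -0.0, -3.4]
gripper_width: 30.3
clock: 15.35
position: [572.8, -350.7, 329.0]
ee_rot: [-0.001, 0.708, -0.707, -0.0]
contact_force: [-0.5, 0.7, -2.4]
gripper_width: 30.3
shift cm [0.06, 20.25, 0.14] turn [[0.2, -179.93, -0.13], [0.08, 0.07, 0.13]] rows>= 4.9 axes x [-1.0, -0.001, 0.002] z [0.001, -1.0, -0.001]
t 15.35 [572.8, -350.7, 329.0] F [-0.5, 0.7, -2.4] w 30.3 j [-0.31, 0.43, 0.28, -0.0, -1.42, 1.88]
```

```bash
python3 -m inch '[[0,0,4,0,0,0,0],[0,0,8,0,0,0,0],[0,0,12,0,0,0,0],[0,0,15.5,0,0,0,0],[0,0,17.8,0,0,0,0],[0,0,19.2,0,0,0,0],[0,0,19.8,0,0,0,0],[0,0,20,0,0,0,0],[0,0,20.2,0,0,0,0],[0,0,20.2,0,0,0,0]]'; python3 -m inch '[[0,0,0.1,0,0,0,0],[0,0,0.2,0,0,0,0],[0,0,0.2,0,0,0,0]]';python3 -m inch '[[0,0,0.1,0,0,0,0],[0,0,0.1,0,0,0,0]]'
```

```text
clock: 16.18
position: [573.9, -351.8, 129.8]
ee_rot: [-0.0, -0.707, 0.707, -0.001]
contact_force: [-0.3, -0.3, -3.0]
gripper_width: 30.6
clock: 16.43
position: [573.2, -352.1, 127.0]
ee_rot: [-0.0, -0.707, 0.707, -0.0]
contact_force: [0.3, -0.5, -3.2]
gripper_width: 30.6
clock: 16.6
position: [573.0, -352.1, 125.4]
ee_rot: [0.0, 0.707, -0.707, 0.0]
contact_force: [-0.8, 0.3, -3.3]
gripper_width: 30.7
```

```bash
python3 -m inch '[[0,0,0.1,0,0,0,0],[0,0,0.1,0,0,0,0]]';python3 -m inch '[[0,0,0.1,0,0,0,0],[0,0,0.1,0,0,0,0]]'
```

```text
clock: 16.77
position: [573.2, -352.2, 124.8]
ee_rot: [-0.0, -0.707, 0.707, -0.0]
contact_force: [0.2, 0.1, -0.0]
gripper_width: 30.4
clock: 16.93
position: [573.4, -352.4, 124.8]
ee_rot: [-0.0, -0.707, 0.707, -0.001]
contact_force: [-1.3, 0.2, 3.9]
gripper_width: 30.4
```

```bash
python3 -m inch '[[1,0,0,0,0,0,0],[1,0,0,0,0,0,0],[1,0,0,0,0,0,0],[1,0,0,0,0,0,0],[1,0,0,0,0,0,0],[1,0,-3,0,0,0,0],[1,0,-7,0,0,0,0],[1,0,-11,0,0,0,0],[1,0,-15,0,0,0,0],[1,0,-19,0,0,0,0],[1,0,-22,0,0,0,0],[1,0,-22,0,0,0,0],[1,0,-22,0,0,0,0]]'
python3 go.py 527 385.7 340 0
python3 - <<'E'
from h import *
im=arm.get_image('wrist'); cv2.imwrite('pics/w9.png',im[:,:,::-1])
im=arm.get_image('side'); cv2.imwrite('pics/s9.png',im[:,:,::-1])
E
```

```text
clock: 18.02
position: [573.6, -352.2, 346.1]
ee_rot: [-0.002, -0.706, 0.708, -0.002]
contact_force: [0.4, -0.0, -1.6]
gripper_width: 85.4
shift cm [4.66, 0.45, -73.8] turn [[-0.49, -179.99, 0.16], [-0.1, 0.01, -0.31]] rows>= 17.7 axes x [-1.0, -0.0, -0.005] z [0.0, -1.0, 0.002]
t 18.02 [573.6, -352.2, 346.1] F [0.4, -0.0, -1.6] w 85.4 j [-0.31, 0.43, 0.31, 0.0, -1.45, 1.88]
```

View pics/w9.png

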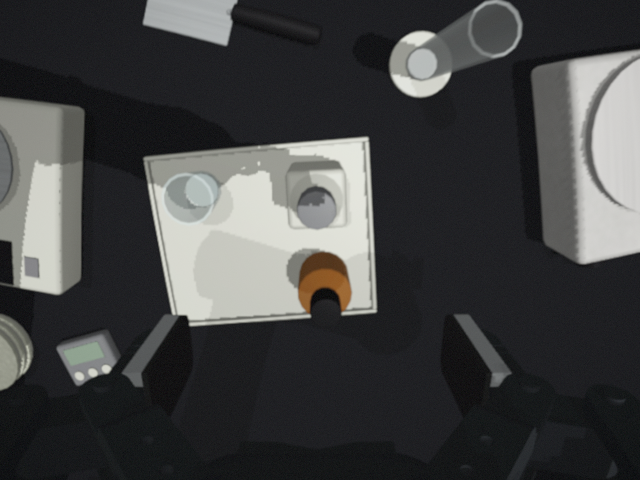

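View pics/s9.png

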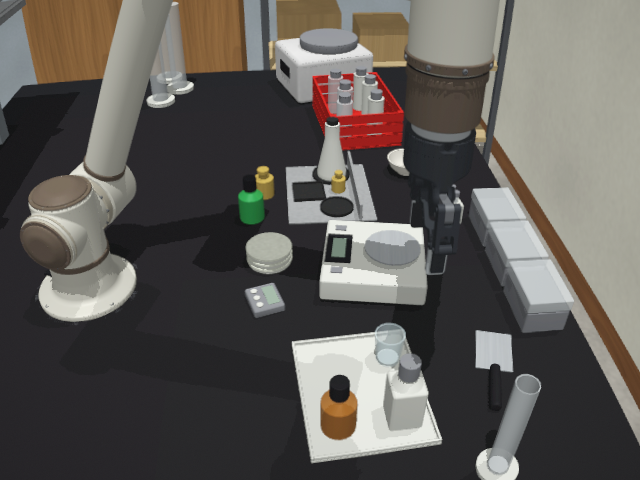

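Square bottle (316,205) and amber bottle (325,285) both stand in the tray. Next the flask.

```bash
python3 -m inch '[[1,0.2,0,-3,0,0,0],[1,0.5,0,-7,0,0,0],[1,0.7,0,-11,0,0,0],[1,1,0,-15,0,0,0],[1,1.2,0,-19,0,0,0],[1,1.5,0,-23,0,0,0],[1,1.8,0,-27,0,0,0],[1,2,0,-31,0,0,0],[1,2.3,0,-35,0,0,0],[1,2.6,0,-39,0,0,0],[1,2.8,0,-43,0,0,0],[1,3.1,0,-47,0,0,0],[1,3.4,0,-51,0,0,0],[1,3.6,0,-55,0,0,0],[1,3.9,0,-59,0,0,0],[1,4.1,0,-63,0,0,0],[1,4.4,0,-67,0,0,0],[1,4.5,0,-71,0,0,0],[1,4.6,0,-73.7,0,0,0],[1,4.6,0,-73.7,0,0,0]]'
python3 -m inch '[[1,0,0,0,0,0,0],[1,0,0,0,0,0,0]]'
python3 - <<'E'
from fit import *
im=arm.get_image('wrist'); cv2.imwrite('pics/w10.png',im[:,:,::-1]); c=cam('wrist')
for n,x0,z in [('flask',(527,386,9,0),9),('weight',(537,313,6,0),6)]:
    ms=arm.masks_of(n,'wrist'); 
    for d in ms: print(n,d['conf'],list(map(int,d['extent'])),fit(n,[(c,d['mask'].astype(np.float32),np.zeros((480,640)))],x0,z))
E
python3 go.py 527 385.7 137 0
```

```text
clock: 19.78
position: [525.7, 389.6, 338.9]
ee_rot: [0.003, -0.706, 0.708, -0.0]
contact_force: [-0.1, -0.8, -0.7]
gripper_width: 85.3
clock: 19.95
position: [526.6, 384.4, 341.6]
ee_rot: [0.001, -0.706, 0.708, 0.001]
contact_force: [-0.4, 0.1, -1.0]
gripper_width: 85.3
flask 0.79 [282, 149, 67, 83] (array([527.22461011, 385.33773706]), np.float64(0.03614759572573464))
weight 0.86 [352, 307, 49, 59] (array([577.3666075 , 386.67537791]), np.float64(1.4600357802400739))
weight 0.58 [370, 159, 34, 35] (array([537.4537563 , 312.96180099]), np.float64(0.09203296703296704))
shift cm [0.01, 20.64, -0.21] turn [[-0.01, 179.92, -0.02], [-0.01, -0.08, 0.01]] rows>= 4.9 axes x [-1.0, 0.001, 0.0] z [-0.001, -1.0, 0.0]
t 20.1 [527.1, 383.6, 343.4] F [0.8, -0.8, 0.5] w 86.0 j [0.88, 0.39, 0.24, 0.0, -1.43, 0.69]
```

View pics/w10.png

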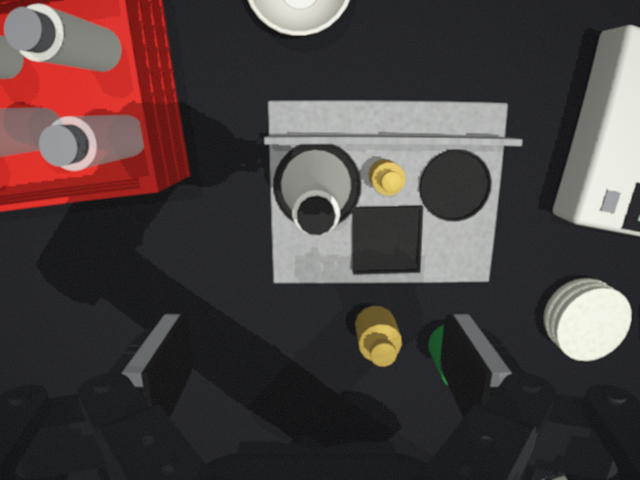

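```bash
python3 -m inch '[[1,0,4,0,0,0,0],[1,0,8,0,0,0,0],[1,0,12,-0.1,0,0,0],[1,0,16,-0.1,0,0,0],[1,0,18.5,-0.1,0,0,0],[1,0,20,-0.1,0,0,0],[1,0,20.5,-0.1,0,0,0],[1,0,20.5,-0.1,0,0,0],[1,0,20.5,-0.1,0,0,0]]'
python3 - <<'E'
from h import *
im=arm.get_image('wrist'); cv2.imwrite('pics/w11.png',im[:,:,::-1])
E
python3 go.py 527 385.5 137 0
```

```text
clock: 20.85
position: [527.8, 385.9, 139.7]
ee_rot: [0.001, 0.708, -0.707, 0.001]
contact_force: [-0.5, 0.1, 0.4]
gripper_width: 85.6
shift cm [0.09, 0.34, 0.08] turn [[0.24, 179.99, 0.22], [0.14, -0.01, -0.15]] rows>= 0.1 axes x [-1.0, 0.0, -0.003] z [-0.0, -1.0, -0.002]
t 20.9 [527.9, 386.3, 140.4] F [-0.5, 0.1, 0.5] w 85.0 j [0.88, 0.52, -0.06, 0.0, -0.99, 0.69]
```

View pics/w11.png

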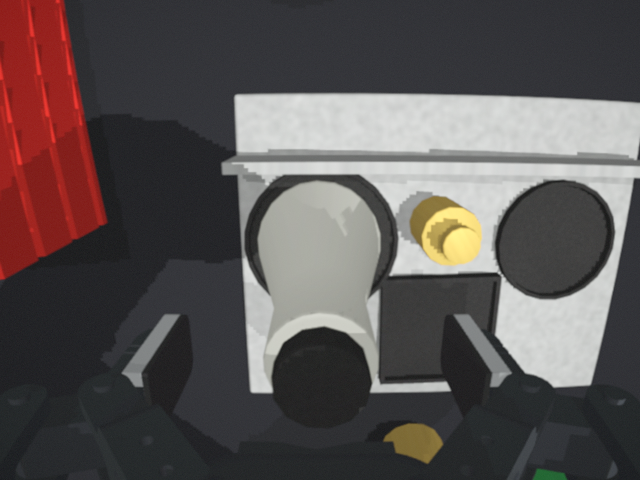

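```bash
python3 -m inch '[[1,0,0.1,0.1,0,0,0],[0,0,0.1,0.1,0,0,0],[0,0,0.1,0.1,0,0,0],[0,0,0.1,0.1,0,0,0],[0,0,0.1,0.1,0,0,0],[0,0,0.1,0.1,0,0,0],[0,0,0.1,0.1,0,0,0],[0,0,0.1,0.1,0,0,0],[0,0,0.1,0.1,0,0,0],[0,0,-2,0.1,0,0,0],[0,0,-5,0.1,0,0,0],[0,0,-9,0.1,0,0,0],[0,0,-13,0.1,0,0,0],[0,0,-17,0.1,0,0,0],[0,0,-20,0.1,0,0,0],[0,0,-20,0.1,0,0,0],[0,0,-20,0.1,0,0,0],[0,0,-20,0.1,0,0,0]]'
python3 - <<'E'
from h import *
im=arm.get_image('wrist'); cv2.imwrite('pics/w12.png',im[:,:,::-1])
E
python3 go.py 462 -236.4 337 0
```

```text
clock: 22.4
position: [525.8, 384.8, 335.6]
ee_rot: [0.002, -0.706, 0.708, 0.002]
contact_force: [-0.5, -0.1, -3.7]
gripper_width: 34.1
shift cm [6.39, 0.04, 62.1] turn [[0.44, -180.0, 0.31], [-0.2, 0.0, 0.28]] rows>= 15.0 axes x [-1.0, -0.0, 0.005] z [0.0, -1.0, 0.003]
t 22.45 [525.9, 384.6, 335.0] F [0.5, -0.1, -3.0] w 34.3 j [0.88, 0.39, 0.23, -0.0, -1.41, 0.69]
```

View pics/w12.png

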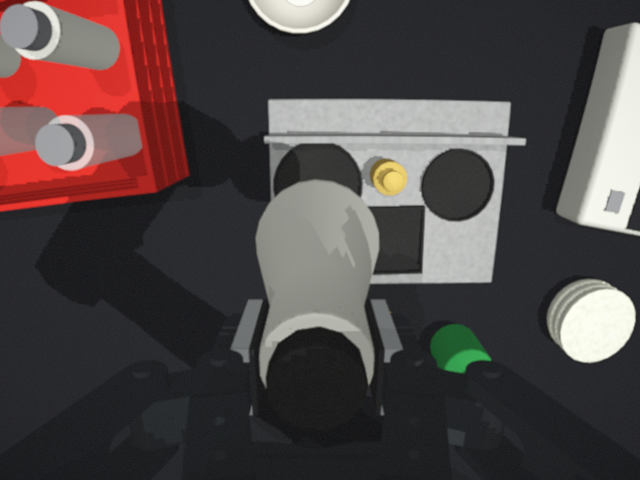

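```bash
python3 -m inch '[[0,0.3,0,3,0,0,0],[0,0.7,0,7,0,0,0],[0,1.1,0,11,0,0,0],[0,1.5,0,15,0,0,0],[0,1.9,0,19,0,0,0],[0,2.4,0,23,0,0,0],[0,2.8,0,27,0,0,0],[0,3.2,0,31,0,0,0],[0,3.6,0,35,0,0,0],[0,4,0,39,0,0,0],[0,4.4,0,43,0,0,0],[0,4.8,0,47,0,0,0],[0,5.2,0,51,0,0,0],[0,5.7,0,55,0,0,0],[0,6.1,0,59,0,0,0],[0,6.4,0,61.5,0,0,0],[0,6.4,0,62.1,0,0,0],[0,6.4,0,62.1,0,0,0],[0,6.4,0,62.1,0,0,0],[0,6.4,0,62.1,0,0,0]]'
python3 go.py 462 -236.4 133 0
```

```text
clock: 24.12
position: [462.9, -235.1, 337.3]
ee_rot: [-0.001, 0.707, -0.707, -0.0]
contact_force: [0.3, -0.0, -2.3]
gripper_width: 34.3
shift cm [0.06, 20.43, 0.15] turn [[0.16, -179.93, -0.08], [0.05, 0.07, 0.1]] rows>= 4.9 axes x [-1.0, -0.001, 0.002] z [0.001, -1.0, -0.001]
t 24.12 [462.9, -235.1, 337.3] F [0.3, -0.0, -2.3] w 34.3 j [-0.16, 0.15, -0.09, -0.0, -1.33, 1.73]
```

```bash
python3 -m inch '[[0,0,4,0,0,0,0],[0,0,8,0,0,0,0],[0,0,12,0,0,0,0],[0,0,15.5,0,0,0,0],[0,0,17.8,0,0,0,0],[0,0,19.2,0,0,0,0],[0,0,19.8,0,0,0,0],[0,0,20,0,0,0,0],[0,0,20.2,0,0,0,0],[0,0,20.2,0,0,0,0],[0,0,20.2,0,0,0,0]]'; python3 -m inch '[[0,0,0.1,0,0,0,0],[0,0,0.2,0,0,0,0],[0,0,0.2,0,0,0,0]]';python3 -m inch '[[0,0,0.1,0,0,0,0],[0,0,0.1,0,0,0,0]]';python3 -m inch '[[0,0,0.1,0,0,0,0],[0,0,0.1,0,0,0,0]]'
```

```text
clock: 25.03
position: [463.9, -236.0, 137.5]
ee_rot: [-0.001, -0.707, 0.707, -0.001]
contact_force: [-0.3, 0.3, -3.0]
gripper_width: 34.2
clock: 25.28
position: [463.1, -236.1, 134.6]
ee_rot: [-0.0, -0.707, 0.707, -0.0]
contact_force: [-0.6, 1.5, -3.3]
gripper_width: 34.0
clock: 25.45
position: [462.9, -236.1, 133.3]
ee_rot: [-0.0, 0.707, -0.707, -0.0]
contact_force: [0.7, 0.1, -2.2]
gripper_width: 34.1
clock: 25.62
position: [463.3, -236.2, 132.9]
ee_rot: [0.0, -0.707, 0.707, -0.0]
contact_force: [-0.6, -0.7, 0.8]
gripper_width: 34.2
```

```bash
python3 -m inch '[[1,0,0,0,0,0,0],[1,0,0,0,0,0,0],[1,0,0,0,0,0,0],[1,0,0,0,0,0,0],[1,0,0,0,0,0,0],[1,0,-3,0,0,0,0],[1,0,-7,0,0,0,0],[1,0,-11,0,0,0,0],[1,0,-15,0,0,0,0],[1,0,-15,0,0,0,0],[1,0,-15,0,0,0,0]]'
python3 go.py 537.4 313 240 0
python3 - <<'E'
from h import *
im=arm.get_image('wrist'); cv2.imwrite('pics/w13.png',im[:,:,::-1])
E
```

```text
clock: 26.53
position: [464.2, -236.3, 285.3]
ee_rot: [-0.002, -0.707, 0.708, -0.002]
contact_force: [-0.2, -0.2, -0.9]
gripper_width: 85.3
shift cm [-7.3, 4.51, -54.93] turn [[-0.61, -179.99, 0.11], [-0.07, 0.01, -0.39]] rows>= 13.3 axes x [-1.0, -0.0, -0.007] z [0.0, -1.0, 0.001]
t 26.53 [464.2, -236.3, 285.3] F [-0.2, -0.2, -0.9] w 85.3 j [-0.16, 0.18, -0.19, 0.0, -1.19, 1.73]
```

View pics/w13.png

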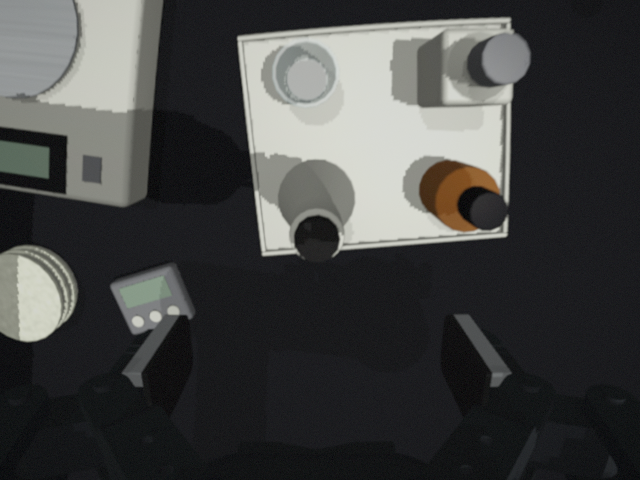

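All three stand upright in the tray, with the beaker still at (304,72). Next the weight.

```bash
python3 -m inch '[[1,-0.4,0,-3,0,0,0],[1,-0.9,0,-7,0,0,0],[1,-1.4,0,-11,0,0,0],[1,-2,0,-15,0,0,0],[1,-2.5,0.5,-19,0,0,0],[1,-3,1,-23,0,0,0],[1,-3.6,1.5,-27,0,0,0],[1,-4.1,2,-31,0,0,0],[1,-4.7,2.5,-35,0,0,0],[1,-5.2,3,-39,0,0,0],[1,-5.7,3.5,-43,0,0,0],[1,-6.3,4,-47,0,0,0],[1,-6.8,4.5,-51,0,0,0],[1,-7.2,4.5,-54,0,0,0],[1,-7.3,4.5,-54.9,0,0,0],[1,-7.3,4.5,-54.9,0,0,0],[1,-7.3,4.5,-54.9,0,0,0],[1,-7.3,4.5,-54.9,0,0,0]]'
python3 - <<'E'
from fit import *
im=arm.get_image('wrist'); cv2.imwrite('pics/w14.png',im[:,:,::-1]); c=cam('wrist')
for n,x0 in [('weight',(537,313,6,0))]:
    ms=arm.masks_of(n,'wrist'); 
    for d in ms: 
      for z in (4,6,8):print(n,z,d['conf'],list(map(int,d['extent'])),fit(n,[(c,d['mask'].astype(np.float32),np.zeros((480,640)))],x0,z))
E
python3 go.py 537.4 313 100 0
```

```text
clock: 28.08
position: [535.5, 311.4, 236.6]
ee_rot: [0.0, -0.707, 0.708, 0.001]
contact_force: [0.8, -0.7, 1.1]
gripper_width: 85.3
weight 4 0.84 [292, 186, 47, 47] (array([535.97521555, 313.51764137]), np.float64(0.0525501179245283))
weight 6 0.84 [292, 186, 47, 47] (array([536.31594457, 313.84445544]), np.float64(0.06264740566037735))
weight 8 0.84 [292, 186, 47, 47] (array([536.82751707, 313.5282147 ]), np.float64(0.07141804245283019))
weight 4 0.6 [285, 361, 55, 83] (array([587.5  , 314.125]), np.float64(1.4807678821879382))
weight 6 0.6 [285, 361, 55, 83] (array([587.73138595, 314.75403231]), np.float64(1.4865883590462834))
weight 8 0.6 [285, 361, 55, 83] (array([588.93354654, 311.04874241]), np.float64(1.4925841514726508))
shift cm [-0.16, 13.75, -0.17] turn [[-0.02, 179.92, -0.02], [-0.01, -0.08, 0.02]] rows>= 3.3 axes x [-1.0, 0.001, 0.0] z [-0.001, -1.0, 0.0]
t 28.18 [535.9, 311.4, 237.5] F [-0.5, 0.0, 0.9] w 85.3 j [0.79, 0.38, -0.03, -0.0, -1.16, 0.78]
```

View pics/w14.png

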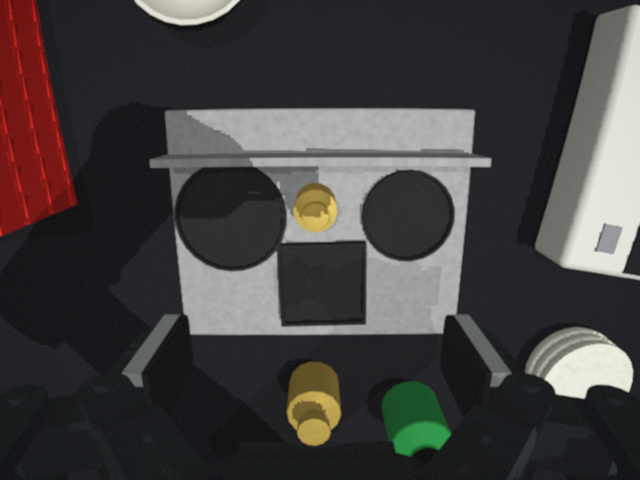

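Run:
```python
from h import *
c=cam('wrist')
def ell(cx,cy,r,z=14): 
    A=np.linspace(0,2*np.pi,60); return np.c_[cx+r*np.cos(A),cy+r*np.sin(A),np.full(60,z)]
print(onz(c,[(230,217),(322,283),(407,214)],12).round(1))
im=cv2.imread('pics/w14.png'); v=cv2.resize(im,None,fx=2,fy=2)
for cx,cy,r in [(527,385.5,47),(524,237,39)]:
    cv2.polylines(v,[np.round(proj(c,ell(cx,cy,r))*2).astype(int)],True,(0,255,0),1)
q=np.array([[1,1],[1,-1],[-1,-1],[-1,1]])*38+[464.7,305]
cv2.polylines(v,[np.round(proj(c,np.c_[q,np.full(4,14)])*2).astype(int)],True,(0,255,0),1)
for z,r in((40,17),(58,10)): cv2.polylines(v,[np.round(proj(c,ell(536.3,313.6,r,z))*2).astype(int)],True,(0,0,255),1)
cv2.imwrite('pics/o14.png',v[180:700,300:1000])
```

```text
[[525.8 384.7  12. ]
 [466.7 307.7  12. ]
 [528.3 237.   12. ]]
```

View pics/o14.png

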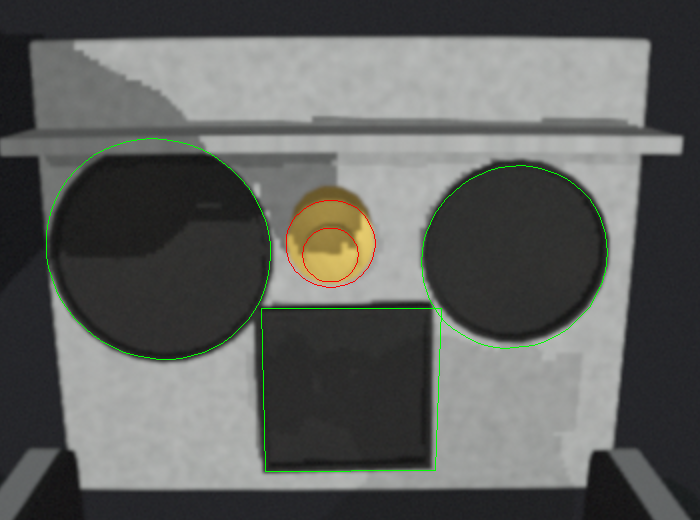

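```bash
python3 -m inch '[[1,0,4,-0.2,0,0,0],[1,0,8,-0.2,0,0,0],[1,0,12,-0.2,0,0,0],[1,0,15,-0.2,0,0,0],[1,0,17,-0.2,0,0,0],[1,0,17.7,-0.2,0,0,0],[1,0,17.7,-0.2,0,0,0],[1,0,17.7,-0.2,0,0,0],[1,0,17.7,-0.2,0,0,0]]'
python3 - <<'E'
from h import *
im=arm.get_image('wrist'); cv2.imwrite('pics/w15.png',im[:,:,::-1])
im=arm.get_image('side'); cv2.imwrite('pics/s15.png',crop(im[:,:,::-1],250,90,160,120,5))
E
python3 go.py 536.3 313.3 34 0
```

```text
clock: 28.93
position: [537.2, 315.5, 62.6]
ee_rot: [0.001, 0.708, -0.706, 0.001]
contact_force: [0.7, 0.4, -0.5]
gripper_width: 85.7
shift cm [0.06, 2.85, 0.24] turn [[-0.27, -179.99, -0.24], [0.15, 0.01, -0.17]] rows>= 0.7 axes x [-1.0, -0.0, -0.003] z [0.0, -1.0, -0.003]
t 29.03 [536.9, 315.7, 62.5] F [-0.0, -0.2, 0.4] w 85.7 j [0.79, 0.56, -0.22, 0.0, -0.78, 0.78]
```

View pics/w15.png

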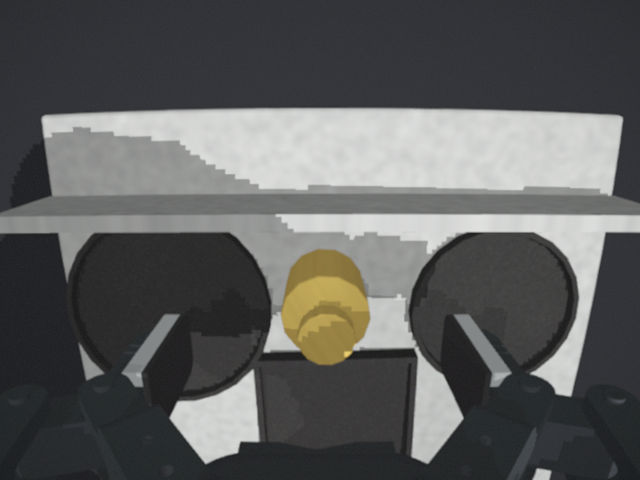

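View pics/s15.png

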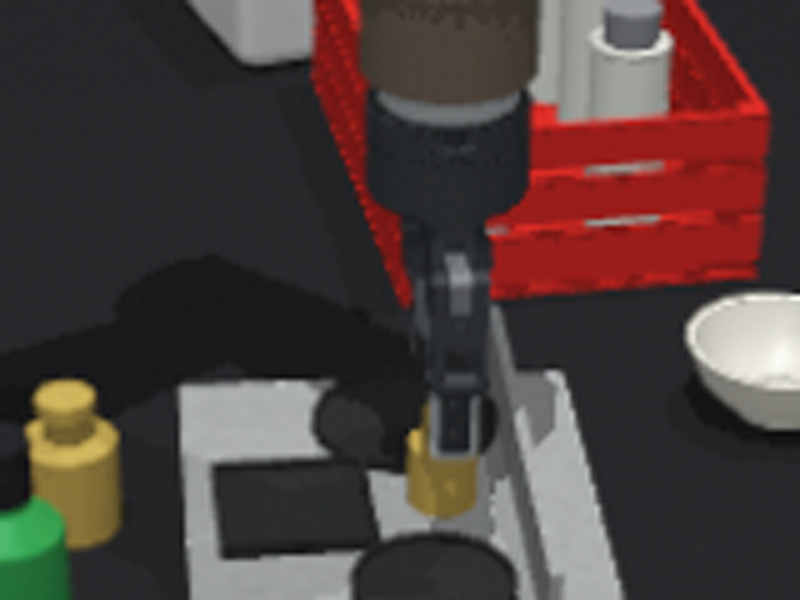

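```bash
python3 -m inch '[[1,0,0,0.3,0,0,0],[1,0,1,0.3,0,0,0],[1,0,2,0.3,0,0,0],[1,0,2.5,0.3,0,0,0],[1,0,2.8,0.3,0,0,0],[1,0,2.8,0.3,0,0,0],[1,0,2.8,0.3,0,0,0]]'
python3 -m inch '[[0.6,0,0,0,0,0,0],[0.6,0,0,0,0,0,0],[0.6,0,0,0,0,0,0]]'
python3 - <<'E'
from h import *
im=arm.get_image('wrist'); cv2.imwrite('pics/w16.png',im[:,:,::-1])
E
python3 go.py 536.3 313.3 34 0
```

```text
clock: 29.62
position: [535.9, 311.9, 31.8]
ee_rot: [0.0, -0.707, 0.707, 0.0]
contact_force: [0.1, 0.6, 0.3]
gripper_width: 85.2
clock: 29.87
position: [536.1, 312.1, 32.7]
ee_rot: [0.0, 0.707, -0.707, 0.0]
contact_force: [-0.6, 0.6, -0.9]
gripper_width: 51.8
shift cm [-0.02, -0.13, -0.12] turn [[-0.04, -179.99, -0.04], [0.03, 0.01, -0.03]] rows>= 0.0 axes x [-1.0, -0.0, -0.0] z [0.0, -1.0, -0.0]
t 29.92 [536.1, 312.1, 32.7] F [-0.2, 0.4, -0.3] w 51.2 j [0.79, 0.6, -0.24, 0.0, -0.73, 0.78]
```

View pics/w16.png

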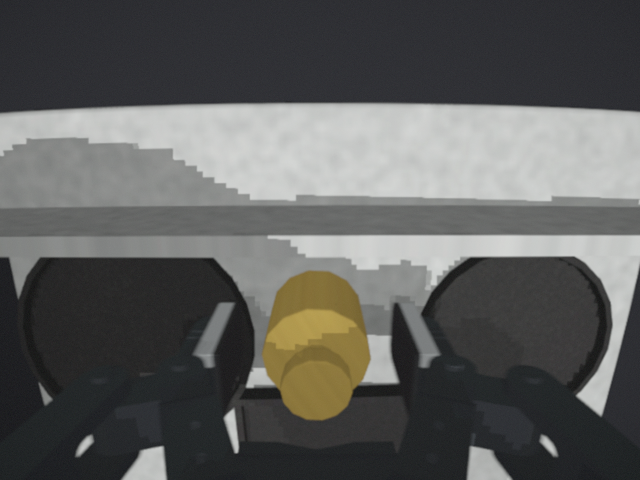

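```bash
python3 -m inch '[[0.6,0,-0.15,0,0,0,0],[0,0,-0.15,0,0,0,0],[0,0,-0.15,0,0,0,0],[0,0,-0.15,0,0,0,0],[0,0,-0.15,0,0,0,0],[0,0,-0.15,0,0,0,0],[0,0,-0.15,0,0,0,0]]'
python3 - <<'E'
from h import *
im=arm.get_image('wrist'); cv2.imwrite('pics/w17.png',im[:,:,::-1])
E
python3 go.py 536.3 313.3 34 0
```

```text
clock: 30.5
position: [536.3, 312.3, 34.5]
ee_rot: [0.0, 0.707, -0.707, 0.001]
contact_force: [-0.2, -0.1, 5.0]
gripper_width: 32.5
shift cm [-0.0, 0.06, -0.1] turn [[-0.09, -179.97, -0.07], [0.04, 0.03, -0.06]] rows>= 0.0 axes x [-1.0, -0.0, -0.001] z [0.0, -1.0, -0.001]
t 30.55 [536.3, 312.3, 34.6] F [-1.1, 0.1, 5.1] w 32.0 j [0.79, 0.6, -0.24, 0.0, -0.73, 0.78]
```

View pics/w17.png

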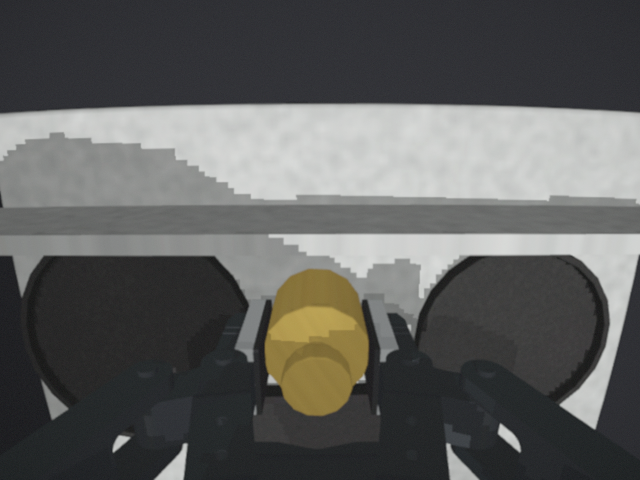

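```bash
python3 -m inch '[[0,0,-1,0,0,0,0],[0,0,-3,0,0,0,0],[0,0,-7,0,0,0,0],[0,0,-11,0,0,0,0],[0,0,-15,0,0,0,0],[0,0,-19,0,0,0,0],[0,0,-21,0,0,0,0],[0,0,-21,0,0,0,0],[0,0,-21,0,0,0,0]]'
python3 go.py 612.5 1.5 245 0
```

```text
clock: 31.3
position: [535.4, 311.9, 244.3]
ee_rot: [0.0, 0.708, -0.707, -0.0]
contact_force: [0.3, -0.1, -3.4]
gripper_width: 32.2
shift cm [-7.72, -0.12, 31.03] turn [[-0.01, 179.97, 0.14], [0.09, -0.03, 0.01]] rows>= 7.7 axes x [-1.0, 0.0, 0.0] z [-0.0, -1.0, -0.002]
t 31.3 [535.4, 311.9, 244.3] F [0.3, -0.1, -3.4] w 32.2 j [0.79, 0.38, -0.02, -0.0, -1.18, 0.78]
```

```bash
python3 -m inch '[[0,-0.8,0,3,0,0,0],[0,-1.7,0,7,0,0,0],[0,-2.7,0,11,0,0,0],[0,-3.7,0,15,0,0,0],[0,-4.7,0,19,0,0,0],[0,-5.7,0,23,0,0,0],[0,-6.7,0,27,0,0,0],[0,-7.5,0,30,0,0,0],[0,-7.7,0,31,0,0,0],[0,-7.7,0,31,0,0,0],[0,-7.7,0,31,0,0,0],[0,-7.7,0,31,0,0,0]]'
python3 - <<'E'
from h import *
s=arm.read_state();print(s['position'],s['contact_force'])
im=arm.get_image('wrist'); cv2.imwrite('pics/w18.png',im[:,:,::-1]); c=cam('wrist')
A=np.linspace(0,2*np.pi,90); v=im[:,:,::-1].copy()
cv2.polylines(v,[np.round(proj(c,np.c_[612.5+55*np.cos(A),1.5+55*np.sin(A),np.full(90,68)])).astype(int)],True,(0,255,0),1)
cv2.imwrite('pics/o18.png',v)
E
```

```text
clock: 32.3
position: [612.2, 2.8, 242.1]
ee_rot: [0.001, -0.707, 0.707, 0.001]
contact_force: [0.5, 0.7, -1.7]
gripper_width: 32.1
[612.15819185   2.76544738 242.14057574] [ 0.46344792  0.73198656 -1.68882558]
```

View pics/o18.png

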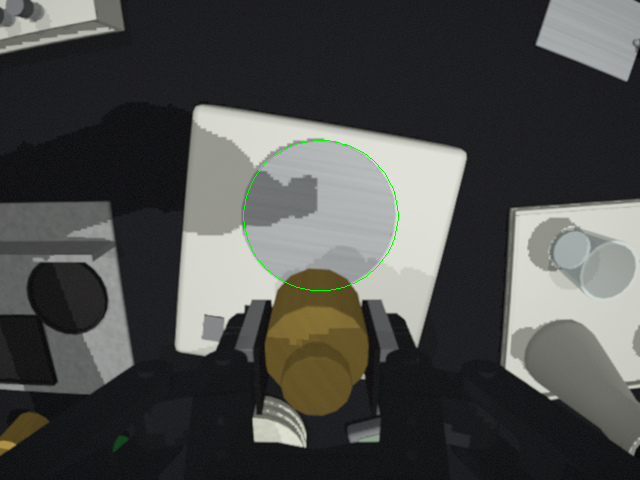

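```bash
python3 -m inch '[[0,0,3,0,0,0,0],[0,0,6,0,0,0,0],[0,0,9,0,0,0,0],[0,0,11.5,0,0,0,0],[0,0,13,0,0,0,0],[0,0,13.7,0,0,0,0],[0,0,13.9,0,0,0,0],[0,0,14,0,0,0,0],[0,0,14,0,0,0,0],[0,0,14,0,0,0,0]]'; python3 -m inch '[[0,0,0.1,0,0,0,0],[0,0,0.2,0,0,0,0],[0,0,0.2,0,0,0,0]]'; python3 -m inch '[[0,0,0.1,0,0,0,0],[0,0,0.1,0,0,0,0]]'; python3 go.py 612.5 1.5 96.5 0
```

```text
clock: 33.18
position: [613.9, 2.4, 105.3]
ee_rot: [0.001, 0.707, -0.707, 0.001]
contact_force: [-0.7, 0.7, -1.8]
gripper_width: 32.1
clock: 33.43
position: [613.0, 1.9, 102.1]
ee_rot: [0.0, 0.707, -0.707, 0.0]
contact_force: [-0.1, -0.8, -2.8]
gripper_width: 31.5
clock: 33.6
position: [612.9, 1.9, 100.7]
ee_rot: [-0.0, 0.707, -0.707, -0.0]
contact_force: [0.2, -0.4, -1.8]
gripper_width: 32.1
shift cm [0.04, 0.42, 0.04] turn [[-0.01, 180.0, 0.0], [0.0, -0.0, 0.01]] rows>= 0.1 axes x [-1.0, 0.0, 0.0] z [-0.0, -1.0, -0.0]
t 33.6 [612.9, 1.9, 100.7] F [0.2, -0.4, -1.8] w 32.1 j [0.27, 0.5, -0.21, -0.0, -0.86, 1.3]
```

```bash
python3 -m inch '[[0,0,0.1,0,0,0,0],[0,0,0.2,0,0,0,0],[0,0,0.2,0,0,0,0]]'; python3 -m inch '[[0,0,0.1,0,0,0,0],[0,0,0.1,0,0,0,0]]'; python3 -m inch '[[0,0,0.1,0,0,0,0],[0,0,0.1,0,0,0,0]]'
```

```text
clock: 33.85
position: [612.8, 1.9, 98.5]
ee_rot: [0.0, -0.707, 0.707, 0.0]
contact_force: [0.0, -0.3, -1.0]
gripper_width: 32.1
clock: 34.02
position: [612.9, 2.0, 97.6]
ee_rot: [0.0, -0.707, 0.707, 0.0]
contact_force: [-0.5, 0.3, -2.9]
gripper_width: 32.1
clock: 34.18
position: [612.9, 2.0, 96.6]
ee_rot: [0.0, -0.707, 0.707, 0.0]
contact_force: [0.2, -1.0, -2.9]
gripper_width: 31.7
```

```bash
python3 -m inch '[[0,0,0.05,0,0,0,0],[0,0,0.1,0,0,0,0],[0,0,0.1,0,0,0,0]]'; python3 -m inch '[[0,0,0.05,0,0,0,0],[0,0,0.05,0,0,0,0]]'
```

```text
clock: 34.43
position: [613.0, 2.0, 96.6]
ee_rot: [0.0, -0.707, 0.707, -0.0]
contact_force: [-2.2, -0.3, 2.3]
gripper_width: 32.0
clock: 34.6
position: [613.0, 2.0, 96.5]
ee_rot: [0.0, -0.707, 0.707, -0.0]
contact_force: [-4.0, -0.2, 5.9]
gripper_width: 32.0
```

```bash
python3 -m inch '[[0.7,0,-0.05,0,0,0,0],[0.7,0,-0.05,0,0,0,0],[0.7,0,-0.05,0,0,0,0],[0.7,0,-0.05,0,0,0,0],[0.7,0,-0.05,0,0,0,0],[0.7,0,-0.05,0,0,0,0],[0.7,0,-2,0,0,0,0],[0.7,0,-5,0,0,0,0],[0.7,0,-9,0,0,0,0],[1,0,-13,0,0,0,0],[1,0,-15,0,0,0,0],[1,0,-15,0,0,0,0],[1,0,-15,0,0,0,0]]'
python3 - <<'E'
from fit import *
im=arm.get_image('wrist'); c=cam('wrist')
A=np.linspace(0,2*np.pi,90); v=im[:,:,::-1].copy()
cv2.polylines(v,[np.round(proj(c,np.c_[612.5+55*np.cos(A),1.5+55*np.sin(A),np.full(90,68)])).astype(int)],True,(0,255,0),1)
cv2.imwrite('pics/o19.png',v)
for d in arm.masks_of('weight','wrist'): print(list(map(int,d['extent'])),fit('weight',[(c,d['mask'].astype(np.float32),np.zeros((480,640)))],(612,2,68),68))
im=arm.get_image('side'); cv2.imwrite('pics/s19.png',im[:,:,::-1])
E
python3 go.py 526 384.5 300 0;python3 go.py 463 -236.3 300 0
```

```text
clock: 35.68
position: [613.4, 2.2, 246.8]
ee_rot: [0.001, 0.708, -0.707, 0.001]
contact_force: [-0.9, 0.1, -0.1]
gripper_width: 85.6
[294, 199, 50, 58] (array([612.24241287,   3.00431788]), np.float64(0.06283643892339545))
[503, 201, 136, 185] (array([663.41894531,   1.84399414]), np.float64(1.1705434335117333))
[0, 313, 60, 73] (array([663.41188025,   1.83526009]), np.float64(1.6777338423779657))
shift cm [8.63, -5.65, -38.26] turn [[0.32, -180.0, 0.04], [-0.02, 0.0, 0.2]] rows>= 9.5 axes x [-1.0, -0.0, 0.004] z [0.0, -1.0, 0.0]
t 35.83 [612.1, 1.9, 243.4] F [0.4, -0.1, -0.5] w 85.5 j [0.27, 0.37, -0.03, -0.0, -1.17, 1.3]
shift cm [14.93, -5.6, 23.82] turn [[0.32, -180.0, 0.04], [-0.02, 0.0, 0.2]] rows>= 6.9 axes x [-1.0, -0.0, 0.004] z [0.0, -1.0, 0.0]
t 35.83 [612.1, 1.9, 243.4] F [0.4, -0.1, -0.5] w 85.5 j [0.27, 0.37, -0.03, -0.0, -1.17, 1.3]
```

View pics/o19.png

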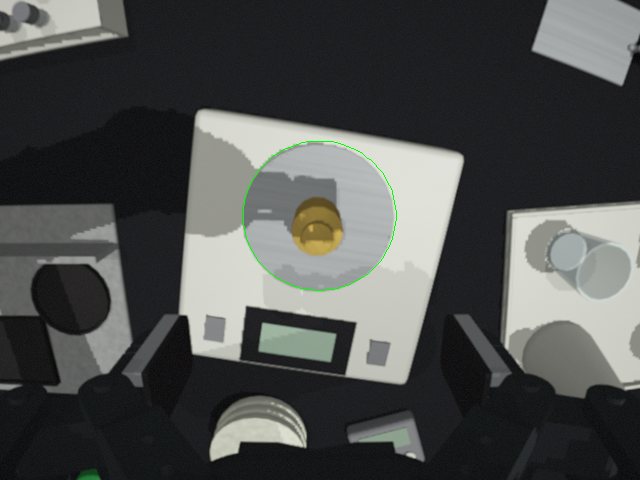

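View pics/s19.png

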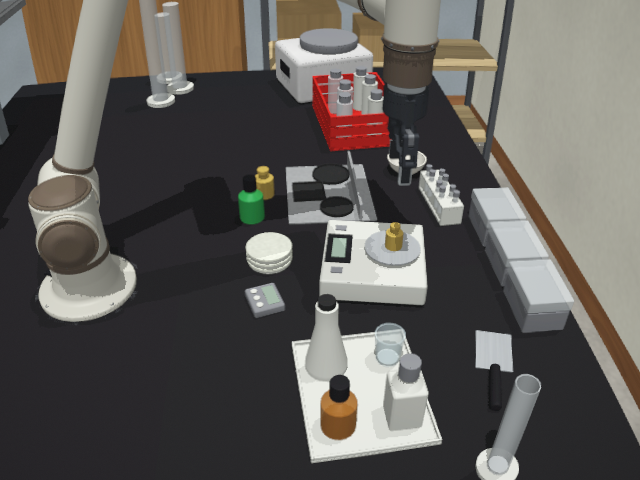

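The weight is upright within 2 mm of the pan centre, so now I'll return the flask.

```bash
python3 -m inch '[[1,2,-2,3,0,0,0],[1,4,-4,6.5,0,0,0],[1,6.2,-5.6,10,0,0,0],[1,8.4,-5.6,13.5,0,0,0],[1,10.6,-5.6,17,0,0,0],[1,12.8,-5.6,20.5,0,0,0],[1,14.7,-5.6,23.5,0,0,0],[1,14.9,-5.6,23.8,0,0,0],[1,14.9,-5.6,23.8,0,0,0],[1,14.9,-5.6,23.8,0,0,0],[1,14.9,-5.6,23.8,0,0,0]]'
python3 go.py 463 -236.3 133 0
python3 - <<'E'
from fit import *
im=arm.get_image('wrist'); cv2.imwrite('pics/w20.png',im[:,:,::-1]); c=cam('wrist')
for n,x0 in (('flask',(463,-236,4,0)),('round_bottle',(472,-361,4,0)),('square_bottle',(573,-352,4,0))):
  for d in arm.masks_of(n,'wrist'): print(n,list(map(int,d['extent'])),fit(n,[(c,d['mask'].astype(np.float32),np.zeros((480,640)))],x0,4,n=='square_bottle'))
E
```

```text
clock: 36.75
position: [464.5, -235.4, 300.4]
ee_rot: [-0.001, 0.707, -0.707, -0.0]
contact_force: [1.3, 1.3, 0.1]
gripper_width: 85.6
shift cm [0.12, 16.74, 0.1] turn [[0.13, -179.94, -0.04], [0.02, 0.06, 0.08]] rows>= 4.0 axes x [-1.0, -0.001, 0.001] z [0.001, -1.0, -0.0]
t 36.75 [464.5, -235.4, 300.4] F [1.3, 1.3, 0.1] w 85.6 j [-0.16, 0.17, -0.16, -0.0, -1.24, 1.73]
flask [282, 154, 73, 93] (array([ 463.6781826 , -235.41691971]), np.float64(0.036627126230975825))
round_bottle [415, 155, 87, 70] (array([ 472.36336637, -359.8694061 ]), np.float64(0.024838868254315055))
square_bottle [416, 31, 109, 72] (array([ 5.74054986e+02, -3.50943357e+02,  5.71104930e-02]), np.float64(0.0504390568150014))
```

View pics/w20.png

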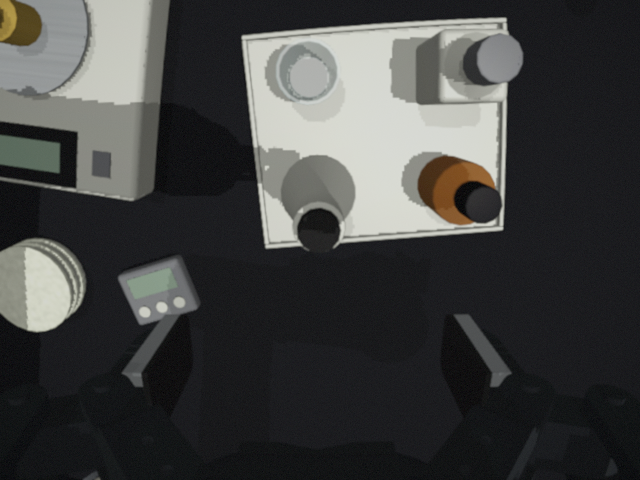

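```bash
python3 -m inch '[[1,0.1,4,0.1,0,0,0],[1,0.1,8,0.1,0,0,0],[1,0.1,12,0.1,0,0,0],[1,0.1,14.8,0.1,0,0,0],[1,0.1,16.3,0.1,0,0,0],[1,0.1,16.6,0.1,0,0,0],[1,0.1,16.6,0.1,0,0,0],[1,0.1,16.6,0.1,0,0,0],[0,0.1,16.6,0.1,0,0,0],[0,0.1,16.6,0.1,0,0,0],[0,0.1,16.6,0.1,0,0,0],[0,0.1,16.6,0.1,0,0,0],[0,0.1,16.6,0.1,0,0,0],[0,0.1,16.6,0.1,0,0,0],[0,0.1,16.6,0.1,0,0,0],[0,0.1,16.6,0.1,0,0,0]]'
python3 -m inch '[[0,0,-2,0,0,0,0],[0,0,-5,0,0,0,0],[0,0,-9,0,0,0,0],[0,0,-13,0,0,0,0],[0,0,-17,0,0,0,0],[0,0,-20,0,0,0,0],[0,0,-20,0,0,0,0],[0,0,-20,0,0,0,0],[0,0,-20,0,0,0,0]]'
python3 go.py 526 384.5 335 0
python3 - <<'E'
from h import *
im=arm.get_image('wrist'); cv2.imwrite('pics/w21.png',im[:,:,::-1])
E
```

```text
clock: 38.28
position: [463.8, -237.2, 136.4]
ee_rot: [-0.0, -0.707, 0.707, -0.001]
contact_force: [-0.2, 2.0, 5.5]
gripper_width: 34.1
clock: 39.03
position: [462.0, -236.5, 333.2]
ee_rot: [-0.001, 0.708, -0.706, -0.001]
contact_force: [0.2, 0.7, -3.1]
gripper_width: 34.4
shift cm [-6.38, -0.07, -62.1] turn [[-0.33, 179.98, 0.2], [0.13, -0.02, 0.21]] rows>= 15.0 axes x [-1.0, 0.0, 0.004] z [-0.0, -1.0, -0.002]
t 39.03 [462.0, -236.5, 333.2] F [0.2, 0.7, -3.1] w 34.4 j [-0.16, 0.15, -0.1, -0.0, -1.32, 1.73]
```

View pics/w21.png

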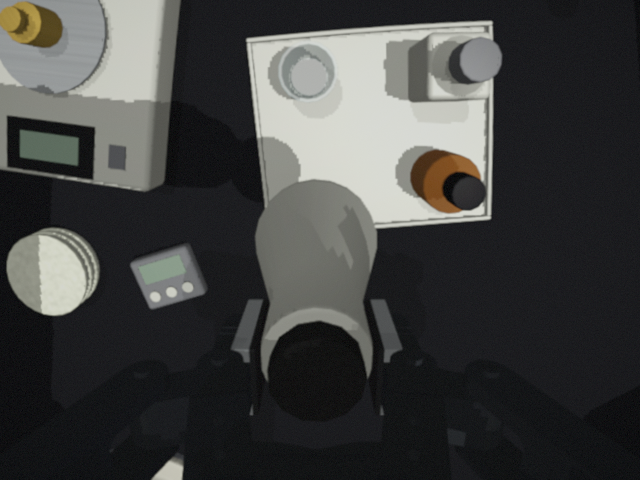

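```bash
python3 -m inch '[[0,-0.3,0,-3,0,0,0],[0,-0.7,0,-7,0,0,0],[0,-1.1,0,-11,0,0,0],[0,-1.5,0,-15,0,0,0],[0,-1.9,0,-19,0,0,0],[0,-2.4,0,-23,0,0,0],[0,-2.8,0,-27,0,0,0],[0,-3.2,0,-31,0,0,0],[0,-3.6,0,-35,0,0,0],[0,-4,0,-39,0,0,0],[0,-4.4,0,-43,0,0,0],[0,-4.8,0,-47,0,0,0],[0,-5.2,0,-51,0,0,0],[0,-5.7,0,-55,0,0,0],[0,-6.1,0,-59,0,0,0],[0,-6.4,0,-61.5,0,0,0],[0,-6.4,0,-62.1,0,0,0],[0,-6.4,0,-62.1,0,0,0],[0,-6.4,0,-62.1,0,0,0],[0,-6.4,0,-62.1,0,0,0]]'
python3 -m inch '[[0,0,0,0,0,0,0],[0,0,0,0,0,0,0]]'
python3 - <<'E'
from h import *
im=arm.get_image('wrist'); c=cam('wrist')
A=np.linspace(0,2*np.pi,90); v=im[:,:,::-1].copy()
for cx,cy,r in [(526,384.5,47),(526,236.5,39)]:
    cv2.polylines(v,[np.round(proj(c,np.c_[cx+r*np.cos(A),cy+r*np.sin(A),np.full(90,14)])).astype(int)],True,(0,255,0),1)
q=np.array([[1,1],[1,-1],[-1,-1],[-1,1]])*38+[465.5,306.5]
cv2.polylines(v,[np.round(proj(c,np.c_[q,np.full(4,14)])).astype(int)],True,(0,255,0),1)
cv2.imwrite('pics/o22.png',v)
E
python3 go.py 526 384.5 141 0
```

```text
clock: 40.75
position: [526.8, 382.6, 334.4]
ee_rot: [0.0, -0.706, 0.708, 0.001]
contact_force: [0.1, -0.6, -2.9]
gripper_width: 34.1
clock: 40.92
position: [527.1, 382.7, 335.8]
ee_rot: [0.001, 0.707, -0.707, -0.0]
contact_force: [-0.5, 0.1, -2.5]
gripper_width: 34.0
shift cm [0.11, 19.49, -0.16] turn [[0.04, 179.94, 0.04], [0.03, -0.06, -0.02]] rows>= 4.7 axes x [-1.0, 0.001, -0.0] z [-0.001, -1.0, -0.0]
t 40.97 [527.0, 382.8, 335.9] F [-0.5, 0.2, -2.5] w 33.9 j [0.88, 0.39, 0.23, 0.0, -1.41, 0.69]
```

View pics/o22.png

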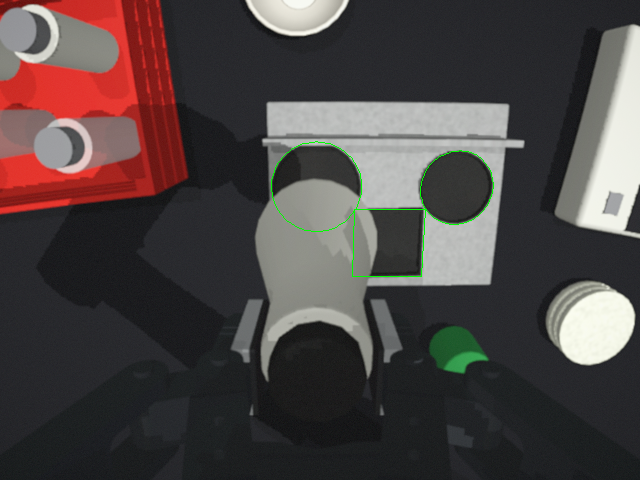

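```bash
python3 -m inch '[[0,0.1,4,-0.1,0,0,0],[0,0.1,8,-0.1,0,0,0],[0,0.1,12,-0.1,0,0,0],[0,0.1,15,-0.1,0,0,0],[0,0.1,17,-0.1,0,0,0],[0,0.1,18,-0.1,0,0,0],[0,0.1,18.5,-0.1,0,0,0],[0,0.1,18.8,-0.1,0,0,0],[0,0.1,18.8,-0.1,0,0,0],[0,0.1,18.8,-0.1,0,0,0]]'; python3 -m inch '[[0,0,0.1,0,0,0,0],[0,0,0.2,0,0,0,0],[0,0,0.2,0,0,0,0]]'; python3 -m inch '[[0,0,0.1,0,0,0,0],[0,0,0.2,0,0,0,0],[0,0,0.2,0,0,0,0]]'; python3 -m inch '[[0,0,0.1,0,0,0,0],[0,0,0.1,0,0,0,0]]'
```

```text
clock: 41.8
position: [526.7, 385.6, 149.2]
ee_rot: [0.001, 0.708, -0.706, 0.001]
contact_force: [0.1, -0.5, -1.9]
gripper_width: 33.8
clock: 42.05
position: [526.0, 385.1, 145.9]
ee_rot: [0.0, 0.707, -0.707, 0.0]
contact_force: [-0.4, -0.6, -2.4]
gripper_width: 34.1
clock: 42.3
position: [525.8, 384.8, 143.1]
ee_rot: [0.0, -0.707, 0.707, 0.0]
contact_force: [0.0, -0.8, -2.8]
gripper_width: 34.1
clock: 42.47
position: [525.9, 384.9, 142.0]
ee_rot: [0.0, -0.707, 0.707, 0.0]
contact_force: [0.3, -0.1, -2.4]
gripper_width: 34.0
```

```bash
python3 -m inch '[[0,0,0.1,0,0,0,0],[0,0,0.1,0,0,0,0]]'; python3 -m inch '[[0,0,0.1,0,0,0,0],[0,0,0.1,0,0,0,0]]'; python3 -m inch '[[0,0,0.1,0,0,0,0],[0,0,0.1,0,0,0,0]]'
```

```text
clock: 42.63
position: [526.1, 385.1, 141.5]
ee_rot: [0.0, 0.707, -0.707, 0.0]
contact_force: [-0.9, -0.1, -2.5]
gripper_width: 34.0
clock: 42.8
position: [526.2, 385.1, 141.4]
ee_rot: [0.0, 0.707, -0.707, 0.001]
contact_force: [-1.3, -0.7, 3.1]
gripper_width: 34.0
clock: 42.97
position: [526.4, 385.2, 141.5]
ee_rot: [0.0, 0.707, -0.707, 0.001]
contact_force: [-2.4, -0.3, 7.0]
gripper_width: 34.0
```

Contact at the expected height (141.4). Release and look.

```bash
python3 -m inch '[[1,0,-0.1,0,0,0,0],[1,0,-0.1,0,0,0,0],[1,0,-0.1,0,0,0,0],[1,0,-0.1,0,0,0,0],[1,0,-0.1,0,0,0,0],[1,0,-0.1,0,0,0,0],[1,0,-3,0,0,0,0],[1,0,-7,0,0,0,0],[1,0,-11,0,0,0,0],[1,0,-15,0,0,0,0],[1,0,-19,0,0,0,0],[1,0,-19,0,0,0,0],[1,0,-19,0,0,0,0]]'
python3 go.py 574 -351.5 340 0
python3 - <<'E'
from h import *
im=arm.get_image('wrist'); cv2.imwrite('pics/w23.png',im[:,:,::-1])
E
```

```text
clock: 44.05
position: [526.6, 385.6, 332.9]
ee_rot: [0.002, 0.709, -0.705, 0.002]
contact_force: [0.8, -0.6, -0.5]
gripper_width: 85.4
shift cm [-4.73, -1.09, 73.71] turn [[-0.44, -179.99, -0.49], [0.31, 0.01, -0.28]] rows>= 17.7 axes x [-1.0, -0.0, -0.005] z [0.0, -1.0, -0.005]
t 44.05 [526.6, 385.6, 332.9] F [0.8, -0.6, -0.5] w 85.4 j [0.88, 0.39, 0.22, 0.0, -1.39, 0.69]
```

View pics/w23.png

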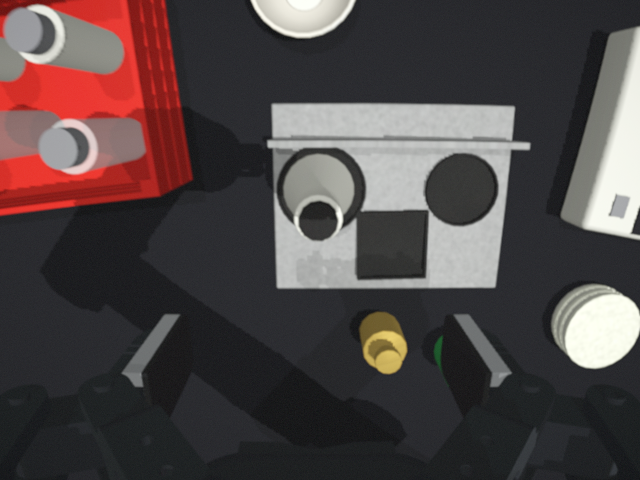

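```bash
python3 -m inch '[[1,-0.2,-0.4,3,0,0,0],[1,-0.4,-0.8,7,0,0,0],[1,-0.7,-1,11,0,0,0],[1,-1,-1,15,0,0,0],[1,-1.2,-1,19,0,0,0],[1,-1.5,-1,23,0,0,0],[1,-1.8,-1,27,0,0,0],[1,-2,-1,31,0,0,0],[1,-2.3,-1,35,0,0,0],[1,-2.6,-1,39,0,0,0],[1,-2.8,-1,43,0,0,0],[1,-3.1,-1,47,0,0,0],[1,-3.4,-1,51,0,0,0],[1,-3.6,-1,55,0,0,0],[1,-3.9,-1,59,0,0,0],[1,-4.1,-1,63,0,0,0],[1,-4.4,-1,67,0,0,0],[1,-4.6,-1,71,0,0,0],[1,-4.7,-1,73.7,0,0,0],[1,-4.7,-1,73.7,0,0,0]]'
python3 -m inch '[[1,0,0,0,0,0,0],[1,0,0,0,0,0,0],[1,0,0,0,0,0,0]]'
python3 - <<'E'
from fit import *
im=arm.get_image('wrist'); cv2.imwrite('pics/w24.png',im[:,:,::-1]); c=cam('wrist')
for n,x0 in (('square_bottle',(574,-351,4,0.05)),):
  for d in arm.masks_of(n,'wrist'): print(n,list(map(int,d['extent'])),fit(n,[(c,d['mask'].astype(np.float32),np.zeros((480,640)))],x0,4,n=='square_bottle'))
E
python3 go.py 574 -351.5 125.5 0
```

```text
clock: 45.77
position: [571.9, -356.6, 334.9]
ee_rot: [-0.0, 0.708, -0.707, -0.004]
contact_force: [-0.1, 1.5, 0.1]
gripper_width: 85.7
clock: 46.02
position: [573.1, -350.8, 338.6]
ee_rot: [-0.001, 0.707, -0.707, 0.0]
contact_force: [0.3, 1.2, 0.2]
gripper_width: 85.2
square_bottle [290, 162, 59, 66] (array([ 5.74154061e+02, -3.51678106e+02,  5.10076778e-02]), np.float64(0.0734452736318408))
shift cm [-0.07, 21.4, 0.08] turn [[-0.01, -179.88, -0.01], [0.0, 0.12, -0.0]] rows>= 5.1 axes x [-1.0, -0.002, -0.0] z [0.002, -1.0, -0.0]
t 46.12 [573.2, -350.7, 339.5] F [0.6, 1.1, -0.5] w 85.5 j [-0.31, 0.43, 0.29, -0.0, -1.44, 1.88]
```

View pics/w24.png

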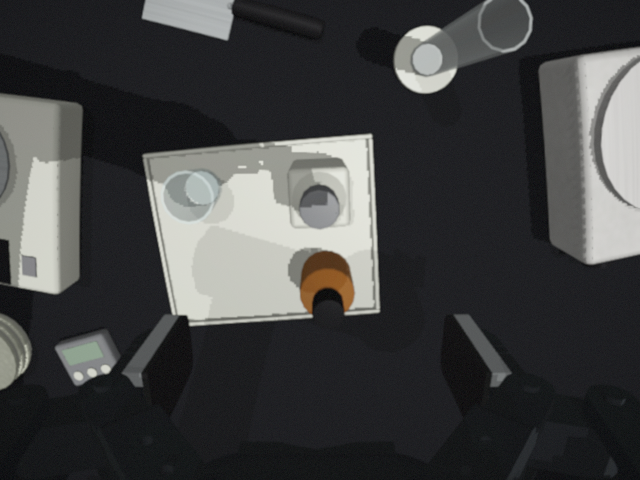

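```bash
python3 -m inch '[[1,-0.1,4,0.1,0,0,0],[1,-0.1,8,0.1,0,0,0],[1,-0.1,12,0.1,0,0,0],[1,-0.1,16,0.1,0,0,0],[1,-0.1,19,0.1,0,0,0],[1,-0.1,20.8,0.1,0,0,0],[1,-0.1,21.2,0.1,0,0,0],[1,-0.1,21.2,0.1,0,0,0],[1,-0.1,21.2,0.1,0,0,0],[0,-0.1,21.2,0.1,0,0,0],[0,-0.1,21.2,0.1,0,0,0],[0,-0.1,21.2,0.1,0,0,0],[0,-0.1,21.2,0.1,0,0,0],[0,-0.1,21.2,0.1,0,0,0],[0,-0.1,21.2,0.1,0,0,0],[0,-0.1,21.2,0.1,0,0,0],[0,-0.1,21.2,0.1,0,0,0]]'
python3 -m inch '[[0,0,-2,0,0,0,0],[0,0,-5,0,0,0,0],[0,0,-9,0,0,0,0],[0,0,-13,0,0,0,0],[0,0,-17,0,0,0,0],[0,0,-20,0,0,0,0],[0,0,-20,0,0,0,0],[0,0,-20,0,0,0,0],[0,0,-20,0,0,0,0]]'
python3 go.py 465.5 306 330 0
python3 - <<'E'
from h import *
im=arm.get_image('wrist'); cv2.imwrite('pics/w25.png',im[:,:,::-1])
E
```

```text
clock: 47.53
position: [574.6, -353.2, 128.4]
ee_rot: [-0.0, -0.707, 0.707, -0.001]
contact_force: [-0.4, 1.8, 5.2]
gripper_width: 30.2
clock: 48.28
position: [573.2, -352.3, 324.2]
ee_rot: [-0.001, 0.708, -0.706, -0.002]
contact_force: [-0.4, -0.3, -4.9]
gripper_width: 30.4
shift cm [10.79, -0.3, -65.83] turn [[-0.4, 179.98, 0.31], [0.2, -0.01, 0.25]] rows>= 16.0 axes x [-1.0, 0.0, 0.004] z [-0.0, -1.0, -0.003]
t 48.28 [573.2, -352.3, 324.2] F [-0.4, -0.3, -4.9] w 30.4 j [-0.31, 0.44, 0.27, -0.0, -1.41, 1.88]
```

View pics/w25.png

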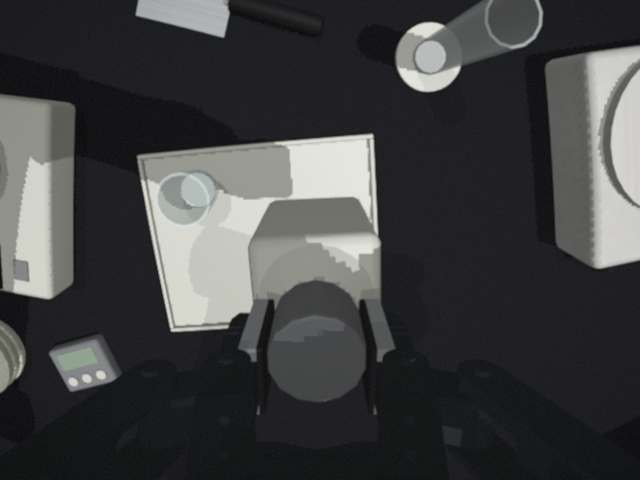

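```bash
python3 -m inch '[[0,0.5,0,-3,0,0,0],[0,1.1,0,-7,0,0.5,0],[0,1.8,0,-11,0,1,0],[0,2.5,0,-15,0,1.5,0],[0,3.1,0,-19,0,2,0],[0,3.8,0,-23,0,2.5,0],[0,4.4,0,-27,0,2.5,0],[0,5.1,0,-31,0,2.5,0],[0,5.8,0,-35,0,2.5,0],[0,6.4,0,-39,0,2.5,0],[0,7.1,0,-43,0,2.5,0],[0,7.7,0,-47,0,2.5,0],[0,8.4,0,-51,0,2.5,0],[0,9,0,-55,0,2.5,0],[0,9.7,0,-59,0,2.5,0],[0,10.3,0,-62.5,0,2.5,0],[0,10.8,0,-65.2,0,2.5,0],[0,10.8,0,-65.8,0,2.5,0],[0,10.8,0,-65.8,0,2.5,0],[0,10.8,0,-65.8,0,2.5,0]]'
python3 -m inch '[[0,0,0,0,0,0,0],[0,0,0,0,0,0,0],[0,0,0,0,0,0,0]]'
python3 go.py 465.5 306 133.5 0
python3 - <<'E'
from h import *
im=arm.get_image('wrist'); c=cam('wrist')
v=im[:,:,::-1].copy()
q=np.array([[1,1],[1,-1],[-1,-1],[-1,1]])*38+[465.5,306.5]
cv2.polylines(v,[np.round(proj(c,np.c_[q,np.full(4,14)])).astype(int)],True,(0,255,0),1)
cv2.imwrite('pics/o26.png',v)
E
```

```text
clock: 50.0
position: [465.4, 304.4, 325.3]
ee_rot: [-0.014, -0.706, 0.708, 0.016]
contact_force: [0.6, -0.7, -3.2]
gripper_width: 30.4
clock: 50.25
position: [466.2, 303.7, 327.4]
ee_rot: [-0.016, -0.707, 0.707, 0.016]
contact_force: [0.0, 0.6, -2.5]
gripper_width: 30.1
shift cm [0.07, 19.39, -0.23] turn [[-0.01, 177.42, -0.01], [-0.01, -2.58, 0.0]] rows>= 4.6 axes x [-0.999, 0.045, 0.0] z [-0.045, -0.999, 0.0]
t 50.25 [466.2, 303.7, 327.4] F [0.0, 0.6, -2.5] w 30.1 j [0.87, 0.22, -0.03, 0.0, -1.32, 0.66]
```

View pics/o26.png

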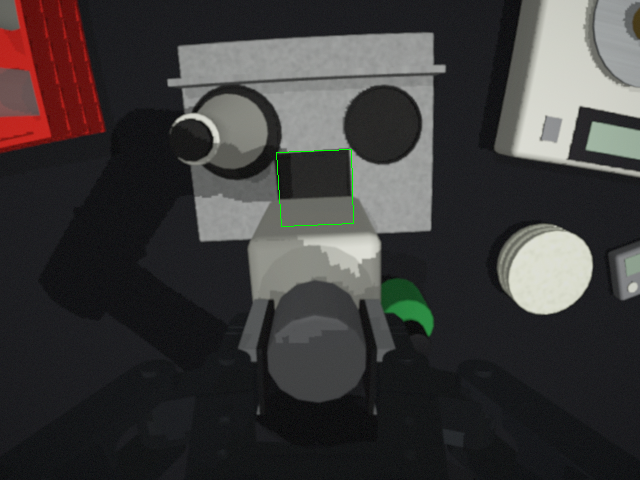

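Run:
```python
from h import *
im=arm.get_image('wrist'); cv2.imwrite('pics/w26.png',im[:,:,::-1])
g=cv2.cvtColor(im,cv2.COLOR_RGB2GRAY).astype(float); c=cam('wrist')
def edge(x0,x1,y0,y1,sign,step=3):
    pts=[]
    for x in range(x0,x1,step):
        col=cv2.GaussianBlur(g[y0:y1,x-1:x+2],(3,5),0)[:,1]; d=np.diff(col)*sign; k=int(np.argmax(d))
        o=0
        if 0<k<len(d)-1: o=0.5*(d[k-1]-d[k+1])/(d[k-1]-2*d[k]+d[k+1]+1e-9)
        pts.append((x,y0+k+.5+o))
    p=np.array(pts); f=np.polyfit(p[:,0],p[:,1],1); r=p[:,1]-np.polyval(f,p[:,0]); ok=abs(r)<2*np.median(abs(r))+.3
    f=np.polyfit(p[ok,0],p[ok,1],1); return f,ok.mean(),p[ok]
def yaw(f,x0,x1,z):
    P=onz(c,[(x0,np.polyval(f,x0)),(x1,np.polyval(f,x1))],z); d=P[0]-P[1]; return P.round(1)[:,:2].tolist(), np.rad2deg(np.arctan2(-d[0],d[1]))
f,k,p=edge(284,346,140,165,-1); print('holder back',f,k,yaw(f,284,346,14))
f,k,p=edge(275,350,190,208,1); print('bottle bottom back edge',f,k,yaw(f,275,350,207))
f,k,p=edge(262,370,228,248,1); print('shoulder edge',f,k,yaw(f,262,370,292))
f,k,p=edge(200,420,25,55,1); print('board far edge',f,k,yaw(f,200,420,6))
cv2.imwrite('pics/c26.png',crop(im[:,:,::-1],240,130,160,120,5))
```

```text
holder back [-7.65826778e-02  1.74684609e+02] 1.0 ([[502.6, 336.3], [504.6, 274.1]], np.float64(1.812737744868433))
bottle bottom back edge [-4.36829909e-02  2.11122643e+02] 0.96 ([[492.5, 328.1], [492.5, 284.9]], np.float64(0.009648821243120397))
shoulder edge [-7.02367497e-02  2.58390851e+02] 0.6944444444444444 ([[492.7, 325.3], [494.0, 283.5]], np.float64(1.6597484612039375))
board far edge [-5.22195264e-02  5.31800671e+01] 0.9864864864864865 ([[613.3, 412.5], [614.3, 198.4]], np.float64(0.2622781890404326))
```

View pics/c26.png

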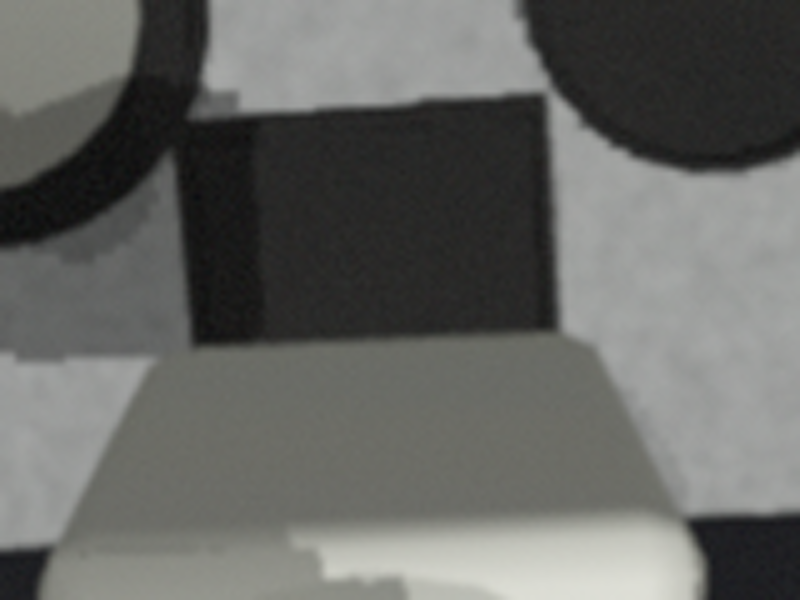

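```bash
python3 -m inch '[[0,0,4,0,0,-1,0],[0,0,8,-0.1,0,-1,0],[0,0,12,-0.1,0,-1,0],[0,0,15,-0.1,0,-1,0],[0,0,17,-0.1,0,-1,0],[0,0,18,-0.1,0,-1,0],[0,0,18.5,-0.1,0,-1,0],[0,0,18.5,-0.1,0,-1,0],[0,0,18.5,-0.1,0,-1,0],[0,0,18.5,-0.1,0,-1,0]]'
python3 go.py 465.5 306 133.5 0
python3 - <<'E'
from h import *
im=arm.get_image('wrist'); cv2.imwrite('pics/w27.png',im[:,:,::-1])
im=arm.get_image('side'); cv2.imwrite('pics/s27.png',crop(im[:,:,::-1],250,90,160,120,5))
E
```

```text
clock: 51.18
position: [466.9, 306.8, 144.2]
ee_rot: [0.01, 0.708, -0.706, -0.008]
contact_force: [-0.2, -0.5, -3.1]
gripper_width: 30.4
shift cm [0.14, 1.07, 0.08] turn [[0.24, 178.52, 0.24], [0.15, -1.48, -0.16]] rows>= 0.3 axes x [-1.0, 0.026, -0.003] z [-0.026, -1.0, -0.003]
t 51.18 [466.9, 306.8, 144.2] F [-0.2, -0.5, -3.1] w 30.4 j [0.87, 0.37, -0.3, 0.0, -0.89, 0.67]
```

View pics/w27.png

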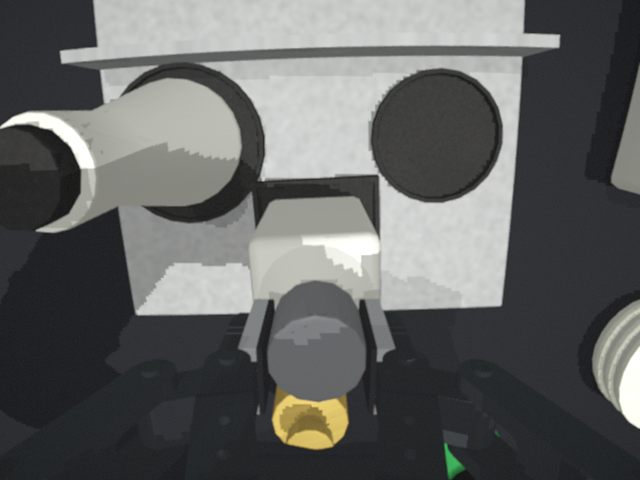

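View pics/s27.png

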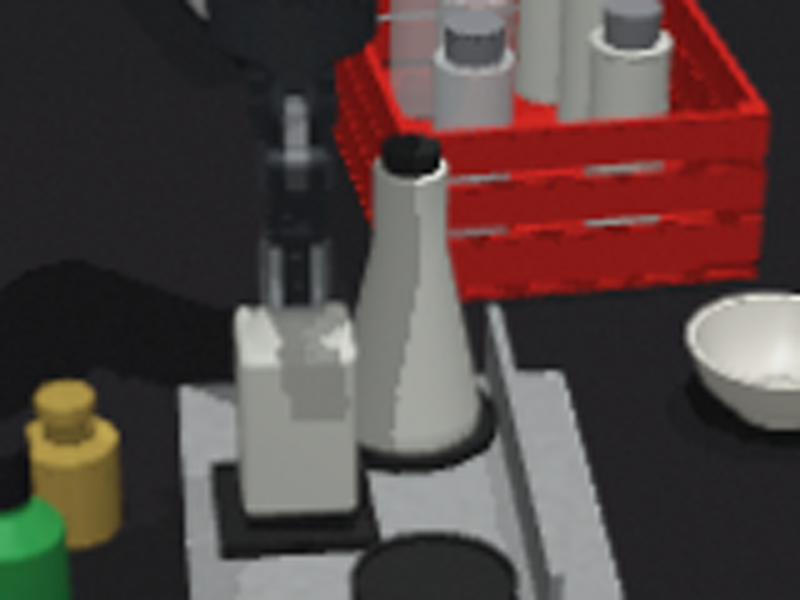

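```bash
python3 -m inch '[[0,0,0.2,0,0,0,0],[0,0,0.4,0,0,0,0],[0,0,0.6,0,0,0,0],[0,0,0.7,0,0,0,0],[0,0,0.7,0,0,0,0]]'; python3 -m inch '[[0,0,0.1,0,0,0,0],[0,0,0.1,0,0,0,0]]'; python3 -m inch '[[0,0,0.1,0,0,0,0],[0,0,0.1,0,0,0,0]]'; python3 -m inch '[[0,0,0.1,0,0,0,0],[0,0,0.1,0,0,0,0]]'
```

```text
clock: 51.7
position: [465.8, 305.7, 134.9]
ee_rot: [-0.009, -0.707, 0.707, 0.009]
contact_force: [-0.2, -0.9, -3.7]
gripper_width: 30.6
clock: 51.87
position: [465.9, 305.9, 134.1]
ee_rot: [-0.009, -0.707, 0.707, 0.009]
contact_force: [0.2, -0.8, -3.8]
gripper_width: 30.4
clock: 52.03
position: [466.1, 306.1, 133.5]
ee_rot: [0.009, 0.707, -0.707, -0.009]
contact_force: [-0.1, -1.1, -2.3]
gripper_width: 30.4
clock: 52.2
position: [466.3, 306.2, 133.4]
ee_rot: [0.009, 0.707, -0.707, -0.009]
contact_force: [-1.5, -1.0, 4.1]
gripper_width: 30.5
```

```bash
python3 -m inch '[[1,0,-0.05,0,0,0,0],[1,0,-0.05,0,0,0,0],[1,0,-0.05,0,0,0,0],[1,0,-0.05,0,0,0,0],[1,0,-0.05,0,0,0,0],[1,0,-0.05,0,0,0,0],[1,0,-3,0,0,0,0],[1,0,-7,0,0,0,0],[1,0,-11,0,0,0,0],[1,0,-15,0,0,0,0],[1,0,-19,0,0,0,0],[1,0,-19,0,0,0,0],[1,0,-19,0,0,0,0]]'
python3 go.py 472.3 -360.5 310 0
python3 - <<'E'
from h import *
im=arm.get_image('wrist'); cv2.imwrite('pics/w28.png',im[:,:,::-1])
E
```

```text
clock: 53.28
position: [466.6, 306.7, 325.4]
ee_rot: [0.011, 0.709, -0.705, -0.008]
contact_force: [-0.2, -0.4, -1.4]
gripper_width: 84.8
shift cm [-2.29, 1.19, 66.69] turn [[0.4, 178.51, 0.47], [0.3, -1.49, -0.26]] rows>= 16.0 axes x [-1.0, 0.026, -0.004] z [-0.026, -1.0, -0.005]
t 53.28 [466.6, 306.7, 325.4] F [-0.2, -0.4, -1.4] w 84.8 j [0.87, 0.22, -0.03, 0.0, -1.31, 0.67]
```

View pics/w28.png

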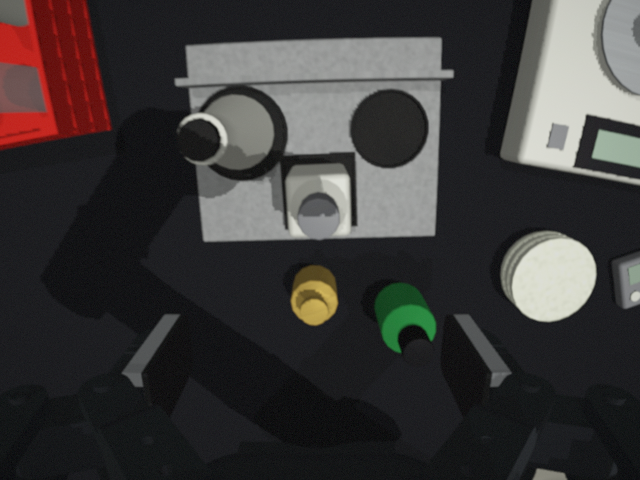

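The flask and the square bottle (319,200) are seated. Now the amber bottle.

```bash
python3 -m inch '[[1,-0.1,0.3,3,0,-1.5,0],[1,-0.2,0.6,7,0,-1.5,0],[1,-0.4,1,11,0,-1.5,0],[1,-0.5,1.2,15,0,-1.5,0],[1,-0.7,1.2,19,0,-1.5,0],[1,-0.8,1.2,23,0,-1.5,0],[1,-0.9,1.2,27,0,-1.5,0],[1,-1.1,1.2,31,0,-1.5,0],[1,-1.2,1.2,35,0,-1.5,0],[1,-1.3,1.2,39,0,-1.5,0],[1,-1.5,1.2,43,0,-1.5,0],[1,-1.6,1.2,47,0,-1.5,0],[1,-1.8,1.2,51,0,-1.5,0],[1,-1.9,1.2,55,0,-1.5,0],[1,-2,1.2,59,0,-1.5,0],[1,-2.2,1.2,63,0,-1.5,0],[1,-2.3,1.2,66,0,-1.5,0],[1,-2.3,1.2,66.7,0,-1.5,0],[1,-2.3,1.2,66.7,0,-1.5,0],[1,-2.3,1.2,66.7,0,-1.5,0]]'
python3 -m inch '[[1,0,0,0,0,0,0],[1,0,0,0,0,0,0],[1,0,0,0,0,0,0]]'
python3 - <<'E'
from fit import *
im=arm.get_image('wrist'); cv2.imwrite('pics/w29.png',im[:,:,::-1]); c=cam('wrist')
for d in arm.masks_of('round_bottle','wrist'): print(list(map(int,d['extent'])),fit('round_bottle',[(c,d['mask'].astype(np.float32),np.zeros((480,640)))],(472,-361,4,0),4))
E
python3 go.py 472.3 -360.5 102 0
```

```text
clock: 55.0
position: [471.1, -361.0, 308.5]
ee_rot: [-0.001, 0.708, -0.706, -0.001]
contact_force: [0.1, -0.2, 0.2]
gripper_width: 85.5
clock: 55.25
position: [471.9, -360.1, 310.7]
ee_rot: [0.001, -0.707, 0.707, -0.001]
contact_force: [-0.0, -0.3, -0.8]
gripper_width: 85.4
[283, 163, 63, 68] (array([ 471.785254, -360.281768]), np.float64(0.02369281045751634))
[129, 52, 71, 63] (array([ 507.328125  , -358.71484375]), np.float64(1.9902416356877324))
shift cm [-0.03, 20.88, -0.0] turn [[-0.06, -179.9, 0.02], [-0.01, 0.1, -0.04]] rows>= 5.0 axes x [-1.0, -0.002, -0.001] z [0.002, -1.0, 0.0]
t 55.35 [471.9, -360.5, 310.8] F [0.8, 0.2, -0.5] w 85.0 j [-0.38, 0.3, 0.03, -0.0, -1.3, 1.95]
```

View pics/w29.png

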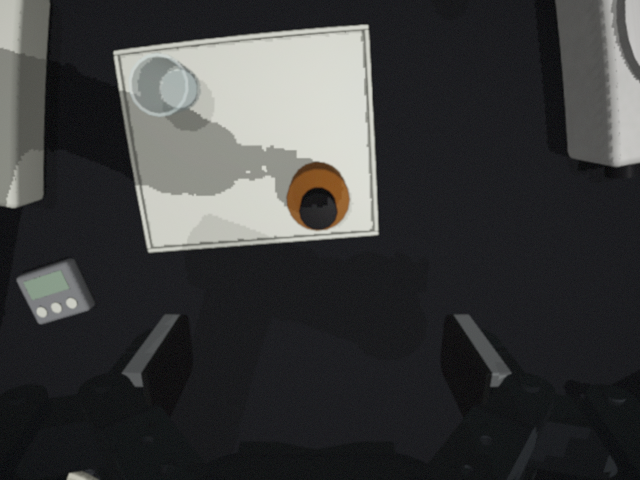

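```bash
python3 -m inch '[[1,0,4,0,0,0,0],[1,0,8,0,0,0,0],[1,0,12,0,0,0,0],[1,0,16,0,0,0,0],[1,0,19,0,0,0,0],[1,0,20.4,0,0,0,0],[1,0,20.8,0,0,0,0],[1,0,20.8,0,0,0,0],[1,0,20.8,0,0,0,0],[0,0,20.8,0,0,0,0],[0,0,20.8,0,0,0,0],[0,0,20.8,0,0,0,0],[0,0,20.8,0,0,0,0],[0,0,20.8,0,0,0,0],[0,0,20.8,0,0,0,0],[0,0,20.8,0,0,0,0],[0,0,20.8,0,0,0,0]]'
python3 -m inch '[[0,0,-2,0,0,0,0],[0,0,-5,0,0,0,0],[0,0,-9,0,0,0,0],[0,0,-13,0,0,0,0],[0,0,-17,0,0,0,0],[0,0,-20,0,0,0,0],[0,0,-20,0,0,0,0],[0,0,-20,0,0,0,0],[0,0,-20,0,0,0,0]]'
python3 go.py 526 236.5 305 0
```

```text
clock: 56.77
position: [472.2, -361.7, 103.2]
ee_rot: [-0.0, -0.707, 0.707, -0.001]
contact_force: [-0.7, 0.3, 5.9]
gripper_width: 28.2
clock: 57.52
position: [470.7, -360.6, 300.1]
ee_rot: [-0.001, 0.708, -0.706, -0.001]
contact_force: [0.3, 0.7, -3.4]
gripper_width: 28.1
shift cm [-5.51, -0.33, -59.72] turn [[-0.28, 179.98, 0.26], [0.17, -0.02, 0.18]] rows>= 14.4 axes x [-1.0, 0.0, 0.003] z [-0.0, -1.0, -0.003]
t 57.52 [470.7, -360.6, 300.1] F [0.3, 0.7, -3.4] w 28.1 j [-0.38, 0.3, 0.01, -0.0, -1.28, 1.95]
```

```bash
python3 -m inch '[[0,-0.2,0,-3,0,0,0],[0,-0.6,0,-7,0,0,0],[0,-1,0,-11,0,0,0],[0,-1.4,0,-15,0,0,0],[0,-1.8,0,-19,0,0,0],[0,-2.1,0,-23,0,0,0],[0,-2.5,0,-27,0,0,0],[0,-2.9,0,-31,0,0,0],[0,-3.2,0,-35,0,0,0],[0,-3.6,0,-39,0,0,0],[0,-4,0,-43,0,0,0],[0,-4.3,0,-47,0,0,0],[0,-4.7,0,-51,0,0,0],[0,-5.1,0,-55,0,0,0],[0,-5.4,0,-58,0,0,0],[0,-5.5,0,-59.7,0,0,0],[0,-5.5,0,-59.7,0,0,0],[0,-5.5,0,-59.7,0,0,0],[0,-5.5,0,-59.7,0,0,0]]'
python3 -m inch '[[0,0,0,0,0,0,0],[0,0,0,0,0,0,0]]'
python3 go.py 526 236.5 108 0
python3 - <<'E'
from h import *
im=arm.get_image('wrist'); c=cam('wrist'); v=im[:,:,::-1].copy(); A=np.linspace(0,2*np.pi,90)
cv2.polylines(v,[np.round(proj(c,np.c_[526+39*np.cos(A),236.5+39*np.sin(A),np.full(90,14)])).astype(int)],True,(0,255,0),1)
cv2.imwrite('pics/o30.png',v)
E
```

```text
clock: 59.1
position: [526.0, 234.5, 300.9]
ee_rot: [0.001, -0.706, 0.708, 0.001]
contact_force: [0.4, -0.5, -2.3]
gripper_width: 28.0
clock: 59.27
position: [526.5, 234.2, 302.3]
ee_rot: [-0.0, -0.707, 0.707, 0.001]
contact_force: [-0.5, -0.7, -2.3]
gripper_width: 28.3
shift cm [0.04, 19.43, -0.23] turn [[-0.03, 179.91, -0.02], [-0.02, -0.09, 0.02]] rows>= 4.7 axes x [-1.0, 0.002, 0.0] z [-0.002, -1.0, 0.0]
t 59.27 [526.5, 234.2, 302.3] F [-0.5, -0.7, -2.3] w 28.3 j [0.7, 0.27, -0.03, -0.0, -1.27, 0.87]
```

View pics/o30.png

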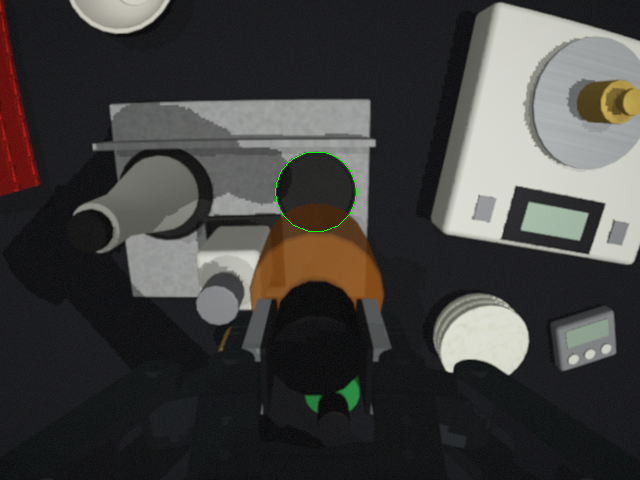

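```bash
python3 -m inch '[[0,0,4,0,0,0,0],[0,0,8,-0.1,0,0,0],[0,0,12,-0.1,0,0,0],[0,0,15,-0.1,0,0,0],[0,0,17,-0.1,0,0,0],[0,0,18,-0.1,0,0,0],[0,0,18.5,-0.1,0,0,0],[0,0,18.5,-0.1,0,0,0],[0,0,18.5,-0.1,0,0,0],[0,0,18.5,-0.1,0,0,0]]'; python3 -m inch '[[0,0,0.2,0,0,0,0],[0,0,0.4,0,0,0,0],[0,0,0.5,0,0,0,0],[0,0,0.5,0,0,0,0]]'; python3 -m inch '[[0,0,0.1,0,0,0,0],[0,0,0.2,0,0,0,0],[0,0,0.2,0,0,0,0]]'; python3 -m inch '[[0,0,0.1,0,0,0,0],[0,0,0.1,0,0,0,0]]'
```

```text
clock: 60.15
position: [527.6, 237.3, 119.2]
ee_rot: [0.001, 0.708, -0.706, 0.001]
contact_force: [0.3, 0.5, -1.1]
gripper_width: 28.0
clock: 60.48
position: [526.4, 236.5, 112.3]
ee_rot: [0.0, -0.707, 0.707, -0.0]
contact_force: [-0.1, 0.3, -1.5]
gripper_width: 28.5
clock: 60.73
position: [526.4, 236.5, 110.0]
ee_rot: [0.0, -0.707, 0.707, 0.0]
contact_force: [0.3, 0.0, -2.1]
gripper_width: 28.2
clock: 60.9
position: [526.4, 236.5, 109.1]
ee_rot: [0.0, -0.707, 0.707, 0.0]
contact_force: [-0.4, -0.7, -2.4]
gripper_width: 28.4
```

```bash
python3 -m inch '[[0,0,0.1,0,0,0,0],[0,0,0.1,0,0,0,0]]'; python3 -m inch '[[0,0,0.1,0,0,0,0],[0,0,0.1,0,0,0,0]]'
```

```text
clock: 61.07
position: [526.6, 236.6, 108.3]
ee_rot: [-0.0, 0.707, -0.707, 0.0]
contact_force: [0.3, 0.6, -2.0]
gripper_width: 28.1
clock: 61.23
position: [526.8, 236.7, 108.3]
ee_rot: [0.0, 0.707, -0.707, 0.0]
contact_force: [-1.6, -1.9, 3.9]
gripper_width: 28.3
```

```bash
python3 -m inch '[[1,0,0,0,0,0,0],[1,0,0,0,0,0,0],[1,0,0,0,0,0,0],[1,0,0,0,0,0,0],[1,0,0,0,0,0,0],[1,0,0,0,0,0,0],[1,0,-3,0,0,0,0],[1,0,-7,0,0,0,0],[1,0,-11,0,0,0,0],[1,0,-15,0,0,0,0],[1,0,-19,0,0,0,0],[1,0,-19,0,0,0,0],[1,0,-19,0,0,0,0],[1,0,-19,0,0,0,0]]'
python3 - <<'E'
from fit import *
im=arm.get_image('wrist'); c=cam('wrist'); v=im[:,:,::-1].copy(); A=np.linspace(0,2*np.pi,90)
cv2.imwrite('pics/w31.png',v)
for n,x0,z in (('flask',(526,385,9,0),9),('square_bottle',(465,306,9,0),9),('round_bottle',(526,236,9,0),9),('weight',(612,2,68,0),68)):
  for d in arm.masks_of(n,'wrist'): print(n,list(map(int,d['extent'])),fit(n,[(c,d['mask'].astype(np.float32),np.zeros((480,640)))],x0,z,n=='square_bottle'))
s=arm.get_image('side'); cv2.imwrite('pics/s31.png',s[:,:,::-1]); cv2.imwrite('pics/sc31.png',crop(s[:,:,::-1],260,100,200,150,4))
for d in arm.masks_of('beaker','side'): print('beaker',d['extent'])
E
```

```text
clock: 62.4
position: [526.1, 236.4, 296.9]
ee_rot: [-0.0, 0.707, -0.707, -0.0]
contact_force: [0.1, 0.0, 0.1]
gripper_width: 85.1
flask [62, 156, 134, 94] (array([525.7929039, 387.2790432]), np.float64(0.046255086469989826))
square_bottle [197, 230, 75, 97] (array([ 4.65218294e+02,  3.06714348e+02, -6.64420159e-02]), np.float64(0.07308435921717171))
round_bottle [280, 166, 70, 67] (array([526.54683319, 237.67900248]), np.float64(0.044906299840510366))
round_bottle [307, 343, 54, 96] (array([563.87064075, 239.63371873]), np.float64(1.9235644929273557))
weight [215, 324, 52, 68] (array([659., -58.]), np.float64(1.0))
weight [583, 81, 56, 43] (array([613.70006037,   1.6122086 ]), np.float64(0.041610131162369966))
beaker [377.0, 324.2, 30.3, 42.7]
beaker [319.8, 198.4, 30.5, 16.9]
```

View pics/w31.png

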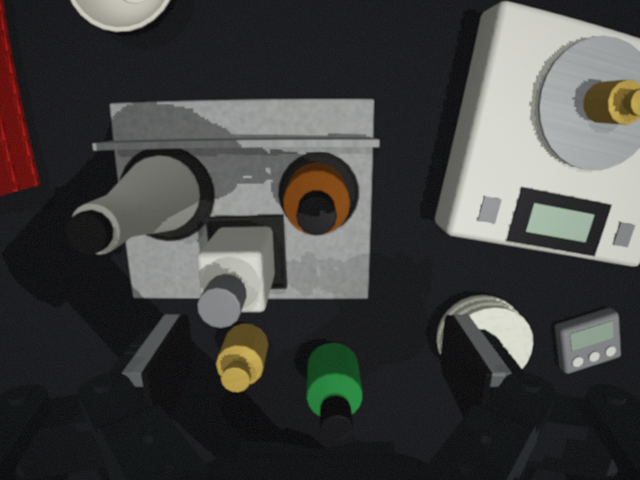

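View pics/s31.png

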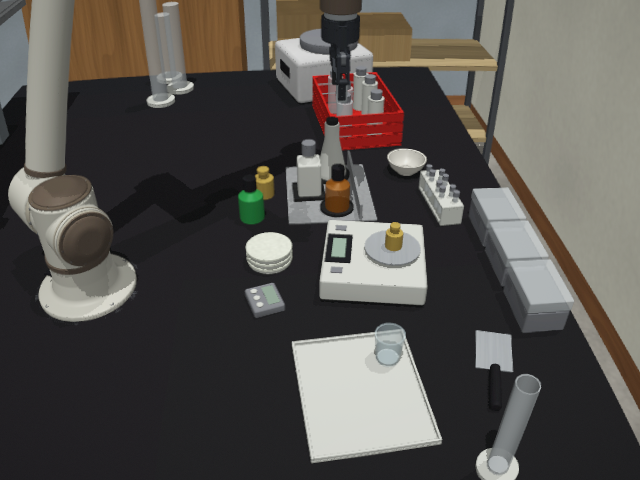

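View pics/sc31.png

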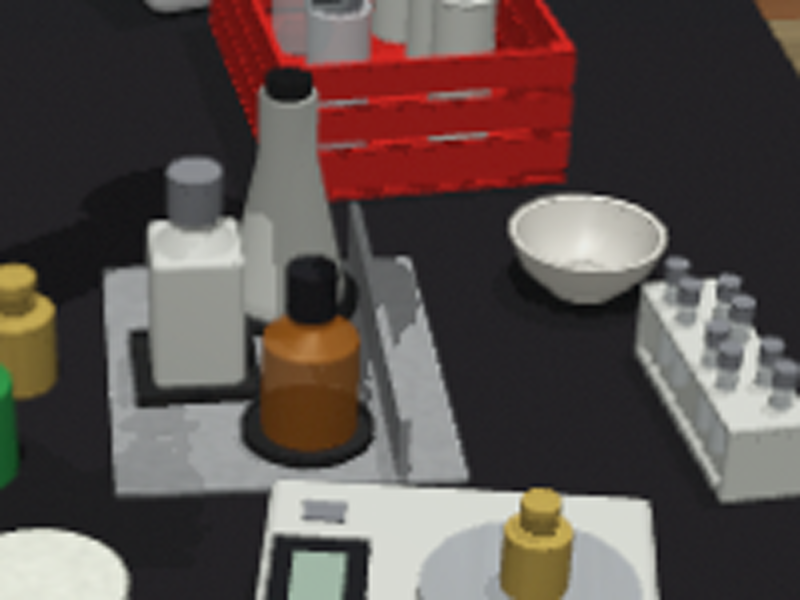

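Run:
```python
from h import *
v=cv2.imread('pics/w28.png'); cv2.imwrite('pics/c28.png',crop(v,260,130,120,120,5))
```

```text
(no output)
```

View pics/c28.png

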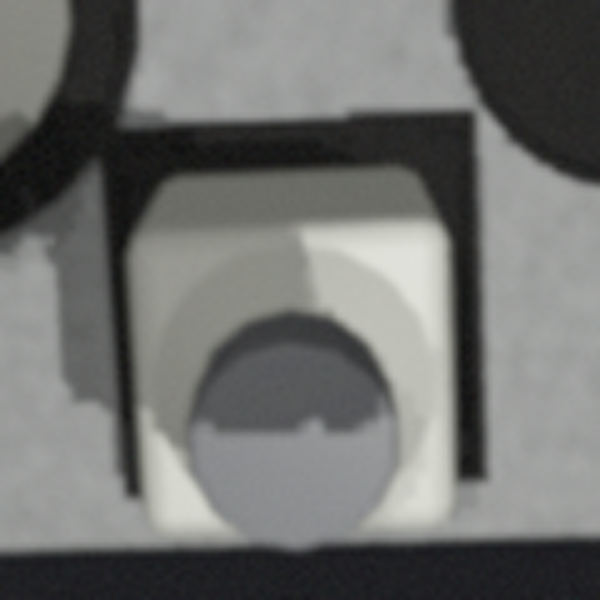

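The square bottle is square with its holder to about 1–2°, inside the rim, and the gripper is clear. Handing in.

```bash
python3 -c "
from bench import arm
print(arm.read_state()['clock'],arm.job_done())"
```

```text
the job is handed in; nothing more can be done
62.75 None
```

The job is done in the order asked and handed in at 62.8 s; no verdict was reported.

- **Clearing:** I moved the amber bottle, then the square bottle, then the flask to the free quarters of the tray. All three stood upright there before I touched the weight.
- **Weight:** I gripped it along the wall, slightly higher than suggested (about 28 mm up), because one finger came over the large holder's rim. I set it down until I felt contact at about 6 N. The last checks show it upright, 1–2 mm from the pan centre.
- **Putting back:** The flask, square bottle and amber bottle went back in that order, each lowered until contact at the expected height. In the last wrist and side pictures each stands upright inside its own holder's rim.
- **Beaker:** It is still standing, within about 2 pixels of its first place in the side picture.
- **Limits:** The highest force I read was about 7 N, at the ends of the moves. The gripper was clear of everything at the end.

**A check that disagreed:** the last mask fit gave the square bottle a turn of −0.07 rad. The close crop taken just after placing it shows it square with its holder to about 1–2°. I trusted the crop, because that fit is noisy when the view is slanted.

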